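# Tuck a repair plate under the lapped sheet and hold it flat

## Task

Lift the steel dolly block off the floor panel being repaired and set it down, flat side down, on the bench beside the board. Then take the ribbed repair plate and slide its plain front edge about 2 cm or more under the overhanging lip of the upper sheet, square and centred so that it covers the cut-out, without prying the lip up. Finish while still holding the plate, pressing it down flat and firmly (about 10 N) on the panel as for riveting; leave everything else on the bench alone.

Things in the scene. Friction and masses are not known exactly. Their poses are not given: they have to be found in the camera images.
- panel: Workpiece fixed to the bench: grey sheet-metal panel on a plywood board (x -170..+130, y -120..+120 mm). Origin: at bench height below the middle of the lip's free edge; x points in under the lip (roughly away from the robot), y along the lip. Lower sheet: top 21 mm above the bench, flat over y +-90 (3 mm high beads at y +-97). Toggle clamps, 62 mm high, on the back corners: x +95..+225, y +-85.
- lip (a joint): Springy free strip of the upper sheet (panel x 0..40, y +-105 mm), 3 mm thick with a round hem, bending about the rivet row at x = +40. 0 = in place, grows in rad as it is pried up (0.1 = 4 mm). A spring pushes it back: some 3 N at the edge to start it, about 1 N more per mm.
- lip_edge (a point): Middle of the lip's free edge, on its underside, 28 mm above the bench while in place: the pocket under the lip is 7 mm high. It ends at a fixed cross flange at panel x = +40 mm. The upper sheet's top is 31 mm above the bench.
- cutout (a point): Centre of the rectangular cut-out in the lower sheet (panel x -60..-15, y -38..+38 mm; 3 mm deep, plywood seen in it), at the height of the lower sheet's top.
- plate: Loose bare-steel repair plate, 0.24 kg, flat on the bench left or right of the board. Origin: underside, below the middle of the rib; x to the plain front edge (roughly away from the robot at the start), y along the rib. 3 mm thick, 120 mm in y, x from -32 (back edge) to +85 mm (front edge). Handhold: top-hat rib along y, full width, 24 mm wide (x +-12), top 30 mm above the underside.
- plate_edge (a point): Middle of the plate's front edge, at its underside.
- dolly: Loose dark-steel dolly block (panel beater's anvil), about 0.62 kg, lying on the lower sheet where the plate has to go. Origin: centre of its underside; x from -36 (square end) to +36 mm (round end), 46 mm wide in y (flat parallel sides), 30 mm high.
- tape: Bystander: roll of masking tape lying flat, 104 mm diameter, 36 mm high, on the other side of the board from the plate; origin: centre of its underside.
- hammer: Bystander: panel hammer lying on the bench, about 270 mm long, handle along -x of its frame, head (75 mm across) at x = +105, 28 mm high; origin about mid-handle at the bench.
- rivet_jar: Bystander: jar of rivets, 60 mm diameter, 75 mm high; origin: centre of its underside.
- spanner: Bystander: spanner lying along its x, 190 mm long; origin near its middle.
- primer_can: Bystander: spray can of primer, standing, 64 mm diameter, 180 mm high; origin: centre of its underside.
- screwdriver: Bystander: screwdriver lying along its x, 200 mm long; origin near its middle.
- sanding_block: Bystander: cork sanding block, 45 x 85 x 26 mm, lying on the fixed part of the upper sheet between the clamps; origin: centre of its underside.
Not all that is in view belongs to the job. Leave any green look-alike of the plate alone. Several things have the shape of the dolly; the one meant has the colours described above.

How it is judged:
By the outcome, as a careful person would: the job done as asked, in the order asked, and still so for the second after the job is handed in, while the arm keeps its last pose, push and grip.
It also fails if it takes over 58 s, if anything falls off the work surface, if the arm or the gripper's body presses on something with over 40 N, if the wrist force passes 120 N, or if a joint passes its speed limit or range.

## Robot

A 7-joint arm with a two-finger parallel gripper is mounted at the origin on the work surface. World frame = base frame: x ahead of the robot, y to its left, z up, the work surface at z = 0. Lengths are in m, angles in rad, forces in N, time in s.
With the tool pointing down it reaches from about 0.425 to 0.825 m from the base axis. Payload 3.6 kg.
Tool frame: the origin (TCP) lies at the very end of the fingers, on their centre line; the grasp point (between the pads) lies 19 mm behind it; y points along the fingers, x is the direction in which the jaws open and shut, and the axes are right-handed (so a half turn about y gives the same grasp; the last joint's range is limited). The gripper opens to 85 mm and grips with 20 to 120 N. Pads are 22 mm wide; open, the fingers measure 114 mm over their backs; the gripper's body (76 mm by 85 mm) begins 54 mm behind the grasp point. The pads swing forward as they close: fully open they stand 13 mm farther back than shut.
Start: joints at [-1.196, 0.615, -0.013, 1.423, 0.008, 1.103, -0.04], TCP at [0.254, 0.598, 0.231] pointing down, gripper open.
Joint ranges: [-3.12, 3.12], [-0.3, 2.06], [-1.34, 1.32], [0.26, 2.42], [-1.36, 4.5], [0.01, 1.98], [-2.84, 2.84]. Speed limits (rad/s): [2.79, 2.79, 3.14, 3.14, 3.14, 3.14, 3.14].

## Interface

Orientations are given as a unit quaternion [w, x, y, z].
In Python, from bench import robot gives the robot as it stands. The module is installed in compiled form; this text tells all that it offers.
- The arm moves only by the tool servo_tool, never from a script. Its argument "steps" is a list of rows, each an object of numbers: "x", "y", "z": the shift along the tool's x, y, z as a fraction of full scale; "wx", "wy", "wz": the turn, a rotation vector about the tool's x, y, z as a fraction of full scale. A call has 1 to 12 rows; each row shifts and turns the commanded pose from where the row before left it, along the tool's axes as they then stand; what a row does not reach is not made up. Full scale, the value 1, is 150 mm for a shift and pi/2 rad for a turn. A row lasts 1/12 s, in which the tool goes at most 41.7 mm and 7.16 degrees, less where a joint would pass 70% of its speed; a pose out of reach is approached as far as the arm can. A call with a number of a shift or a turn outside -1 to 1 is refused whole. A call with a gripper value outside its range is refused whole. "gripper" is the closure in counts, from 0 (fully open) to 255 (shut), set as the call begins (left out, the last holds). The fingers move at their own pace and stop on an object; "force" is the grip in N (left out, the last holds). Time passes only in rows, so rows that do not move let the fingers close. It gives the time, the measured TCP pose, the force and the opening at its end, in the units of the state.
- robot.observe(): the state, without advancing time (a new reading comes with each control period).
- robot.camera(name): name is "scene" or "side" or "wrist"; returns (picture, depth): 384x512x3 uint8, blue, green, red; 384x512 float32, m along the optical axis (not along the pixel's ray), 0 where there is no reading.
- robot.camera_info(name): a dict with "camera_matrix" (3x3 intrinsics, pixels), "dist" ([k1, k2, p1, p2, k3] as OpenCV has them; the pictures are not rectified), "rvec" (rotation vector, rad) and "tvec" (3), from world to camera coordinates, as OpenCV has them. Camera axes: x right, y down, z forward; pixel columns grow to the right and rows downward; lengths in m; the calibration is good to about 2 mm. A picture is of the moment at which its call begins: read the wrist's pose just before it. camera_info takes no time and is no camera call; for the wrist camera it gives the pose at the moment of the call.
- robot.hand_in(): hands the job in, once; it reports no verdict.
The state is a dict: "time": time; "qpos": joint angles; "qd": joint speeds; "joint_torque": joint torques, N m; "tool_pos": TCP position; "tool_rot": TCP orientation; "wrist_force": force on the tool from outside, world axes, zero at the start; "torque": the same for the moment, N m; "gripper_width": finger opening in m.
Only numpy, scipy, OpenCV 4.12 (cv2) and the standard library are available. Lean on these libraries where they do the work, as an engineer would, in place of code of your own. Each camera call takes 0.05 s, during which the arm holds its last target.

## Working session

There is one attempt and no reset: what is moved stays moved. The work goes in short steps, Python scripts to look and compute and a tool call to move; the robot and the scene stay as the last step left them, time stands still between calls to the robot, and variables do not carry over. Pictures are saved under pics/ and viewed, and the job is handed in when it is done.

Besides the shell and the picture viewer there is one more tool, called after "Request:" as a command line: name --argument value ..., lists and objects as JSON in quotes. servo_tool: Moves the arm, as the interface text tells. Shift numbers are shares of 150 mm and turn numbers shares of pi/2 rad, none past 1 either way. Its arguments: {"type":"object","properties":{"steps":{"type":"array"},"gripper":{"type":"number"},"force":{"type":"number"}},"required":["steps"]}

```bash
mkdir -p pics; ls
cat > h.py <<'E'
import numpy as np, cv2
from bench import robot
def snap(name, tag):
    s=robot.observe(); info=robot.camera_info(name); im,d=robot.camera(name)
    cv2.imwrite(f'pics/{tag}.png',im); np.savez(f'pics/{tag}.npz',im=im,d=d,K=info['camera_matrix'],dist=np.array(info['dist']),rvec=np.array(info['rvec']),tvec=np.array(info['tvec']))
    return s
def load(tag): return np.load(f'pics/{tag}.npz')
def ray(tag,px):
    z=load(tag); px=np.array(px,float).reshape(-1,1,2)
    n=cv2.undistortPoints(px,np.array(z['K'],float),z['dist'].astype(float)).reshape(-1,2)
    R=cv2.Rodrigues(z['rvec'].astype(float))[0]; t=z['tvec'].reshape(3).astype(float)
    dirs=np.c_[n,np.ones(len(n))]@R; o=-R.T@t
    return o,dirs
def atz(tag,px,h):
    o,d=ray(tag,px); k=(h-o[2])/d[:,2]; return o+d*k[:,None]
def atd(tag,px):
    z=load(tag)['d']; o,d=ray(tag,px)
    return np.array([o+dd*np.median([v for v in z[int(p[1])-1:int(p[1])+2,int(p[0])-1:int(p[0])+2].ravel() if v>0] or [np.nan]) for dd,p in zip(d,np.reshape(px,(-1,2)))])
def crop(tag,x0,y0,x1,y1,out,s=None):
    im=load(tag)['im'][y0:y1,x0:x1]; s=s or min(800/(x1-x0),600/(y1-y0)); 
    cv2.imwrite(f'pics/{out}.png',cv2.resize(im,None,fx=s,fy=s,interpolation=cv2.INTER_CUBIC)); print(out,'scale',s)
E
python3 - <<'E'
from h import *
np.set_printoptions(precision=4,suppress=True)
for n in ['scene','side','wrist']:
    s=snap(n,n+'0')
print(s)
for n in ['scene','side','wrist']: crop(n+'0',0,0,512,384,n+'0b')
E
```

```text
pics
{'time': 0.1, 'qpos': array([-1.1955,  0.6159, -0.0126,  1.4248,  0.0081,  1.1034, -0.0404]), 'qd': array([ 0.0006, -0.0025, -0.0006, -0.0031,  0.0005, -0.0006,  0.0022]), 'joint_torque': array([  0.0011, -47.0386,   0.2602, -17.1573,   0.0101,   0.0058,
        -0.    ]), 'tool_pos': array([0.2539, 0.5976, 0.2302]), 'tool_rot': array([-0.5892,  0.5902,  0.3895, -0.3909]), 'wrist_force': array([ 0.8042, -0.1555,  0.066 ]), 'torque': array([0.0235, 0.005 , 0.0147]), 'gripper_width': 0.0855370238931376}
scene0b scale 1.5625
side0b scale 1.5625
wrist0b scale 1.5625
```

View pics/scene0b.png

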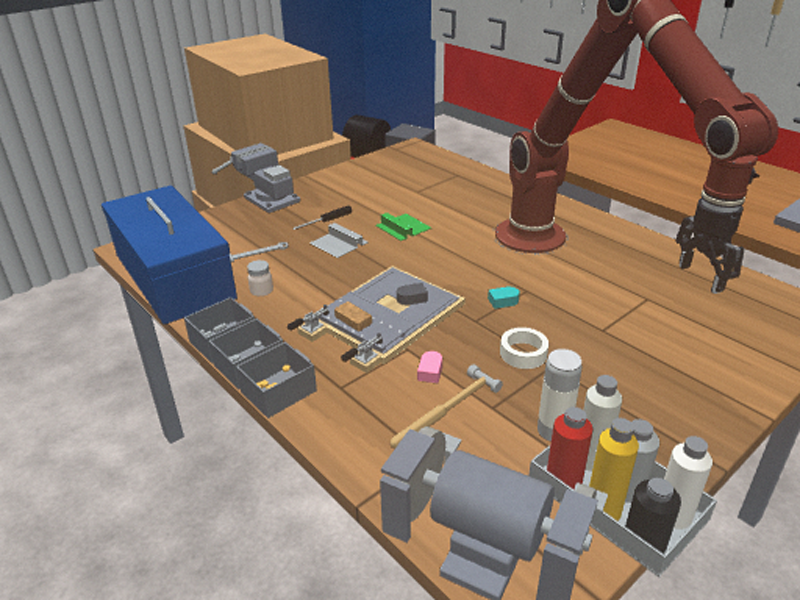

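View pics/side0b.png

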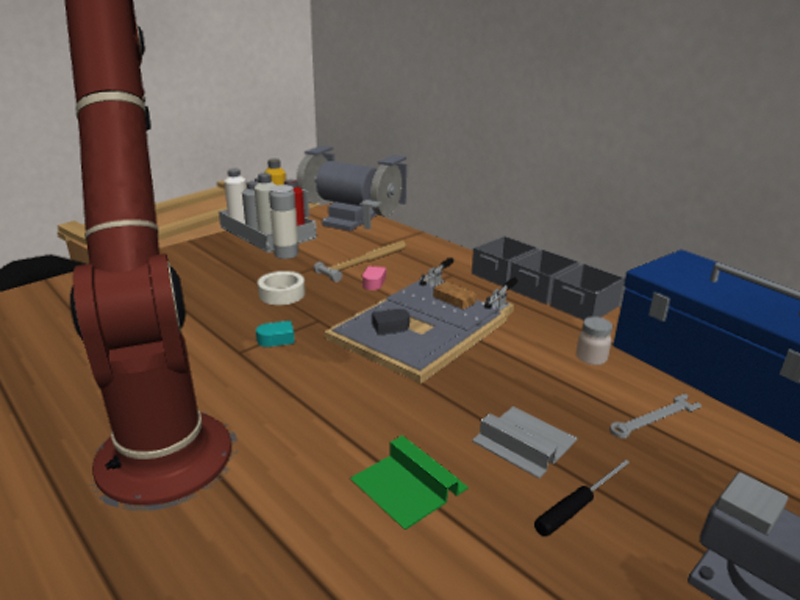

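View pics/wrist0b.png

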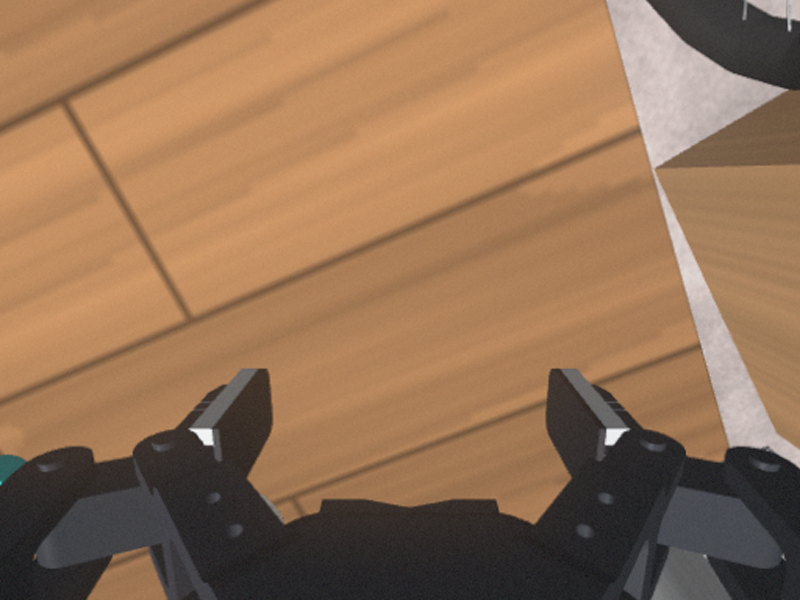

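Run:
```python
from h import *
from scipy.spatial.transform import Rotation as R
np.set_printoptions(precision=4,suppress=True)
s=robot.observe(); q=s['tool_rot']; print(R.from_quat([q[1],q[2],q[3],q[0]]).as_matrix())
B=1.5625
pts={'dolly':(412,293),'teal':(504,297),'pink':(430,366),'cork':(352,316),'plate':(330,243),'green':(410,228),'tape':(525,333),'jar':(259,265),'board near R':(463,298),'board near L':(393,267),'boardfarL':(299,326),'bfarR':(366,362),'vise':(270,180), 'can':(564,358),'hamhead':(484,378)}
for k,v in pts.items(): print(k, atd('scene0',[np.array(v)/B]))
crop('scene0',180,130,310,240,'sc1')
crop('side0',190,170,420,345,'sd1')
for n in ['scene0','side0','wrist0']:
    o,d=ray(n,[[256,192]]); print(n,o,d)
```

```text
[[ 0.391  -0.0007 -0.9204]
 [ 0.9204 -0.0018  0.391 ]
 [-0.002  -1.     -0.    ]]
dolly [[0.5009 0.0457 0.0495]]
teal [[0.3266 0.1858 0.0268]]
pink [[0.6384 0.2524 0.0293]]
cork [[0.6697 0.0284 0.0557]]
plate [[ 0.4522 -0.3542  0.0007]]
green [[ 0.258  -0.2287  0.0265]]
tape [[0.4023 0.3137 0.0285]]
jar [[ 0.7202 -0.2828  0.0726]]
board near R [[0.3862 0.1062 0.0117]]
board near L [[ 0.4183 -0.1196  0.0126]]
boardfarL [[ 0.773  -0.0346  0.0453]]
bfarR [[0.7212 0.1392 0.0175]]
vise [[ 0.4497 -0.6515  0.0963]]
can [[0.5707 0.5262 0.1796]]
hamhead [[0.573  0.3469 0.0181]]
sc1 scale 5.454545454545454
sd1 scale 3.4285714285714284
scene0 [1.4034 1.0414 0.9599] [[-0.539  -0.6211 -0.5693]]
side0 [-0.2125 -0.7288  0.6128] [[ 0.6152  0.6429 -0.4563]]
wrist0 [0.1928 0.6236 0.3734] [[ 0.2336 -0.1221 -0.9648]]
```

View pics/sc1.png

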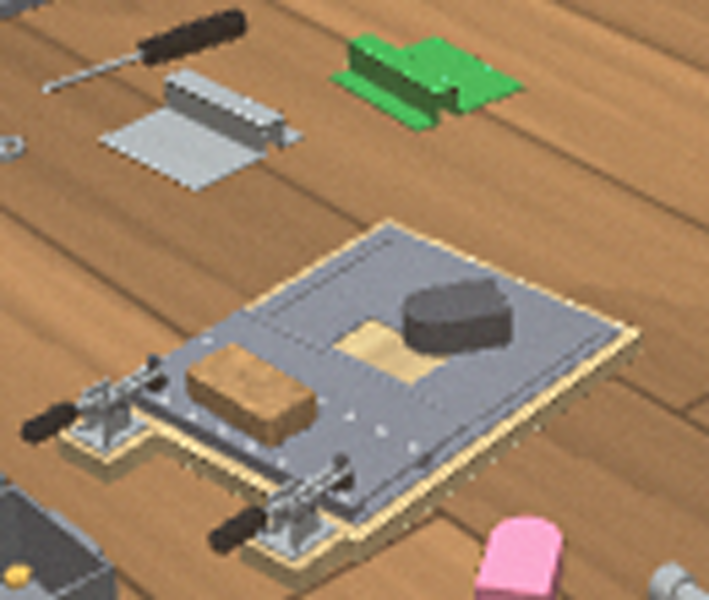

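View pics/sd1.png

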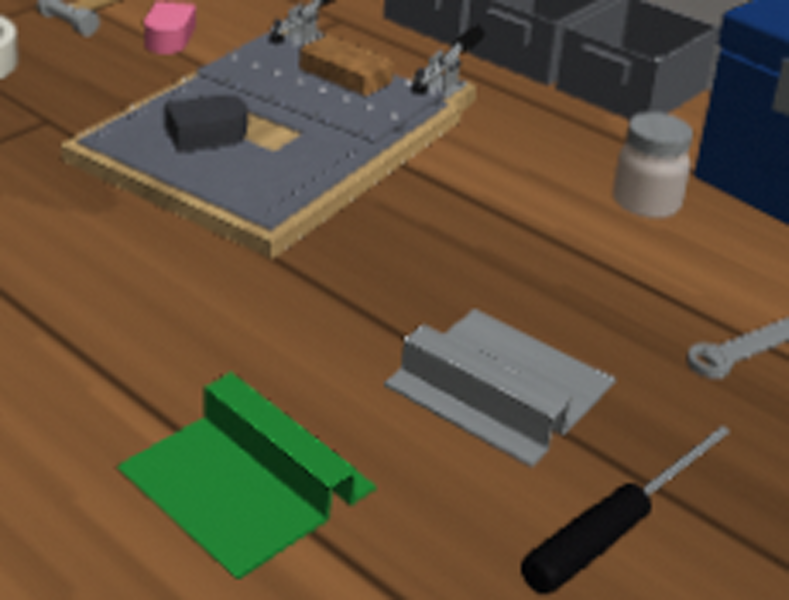

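Request:
servo_tool --steps '[{"x": -0.186,"y": -0.0125,"z": -0.2},{"x": -0.186,"y": -0.0125,"z": -0.2},{"x": -0.186,"y": -0.0125,"z": -0.2},{"x": -0.186,"y": -0.0125,"z": -0.2},{"x": -0.186,"y": -0.0125,"z": -0.2},{"x": -0.186,"y": -0.0125,"z": -0.2},{"x": -0.186,"y": -0.0125,"z": -0.2},{"x": -0.186,"y": -0.0125,"z": -0.2},{"x": -0.186,"y": -0.0125,"z": -0.2},{"x": -0.186,"y": -0.0125,"z": -0.2},{"x": -0.186,"y": -0.0125,"z": -0.2},{"x": -0.186,"y": -0.0125,"z": -0.2}]'

```text
$.steps[0]: bad value
```

Request:
servo_tool --steps '[{"x": -0.186,"y": -0.0125,"z": -0.2},{"x": -0.186,"y": -0.0125,"z": -0.2},{"x": -0.186,"y": -0.0125,"z": -0.2},{"wy": 0.074},{"wy": 0.074},{"wy": 0.074},{"wy": 0.074},{"wy": 0.074},{"wy": 0.074},{"wy": 0.074},{"wy": 0.074},{"wy": 0.074}]'

```text
$.steps[0]: bad value
```

Run:
```python
from h import *
np.set_printoptions(precision=4,suppress=True)
s=snap('wrist','w1'); s=snap('wrist','w2'); print(s['time'],s['tool_pos'],s['tool_rot'],s['wrist_force'])
crop('w2',0,0,512,384,'w2b')
```

```text
0.2 [0.254  0.5978 0.2306] [-0.5894  0.59    0.3897 -0.3907] [-0.3036  0.5158  0.2457]
w2b scale 1.5625
```

View pics/w2b.png

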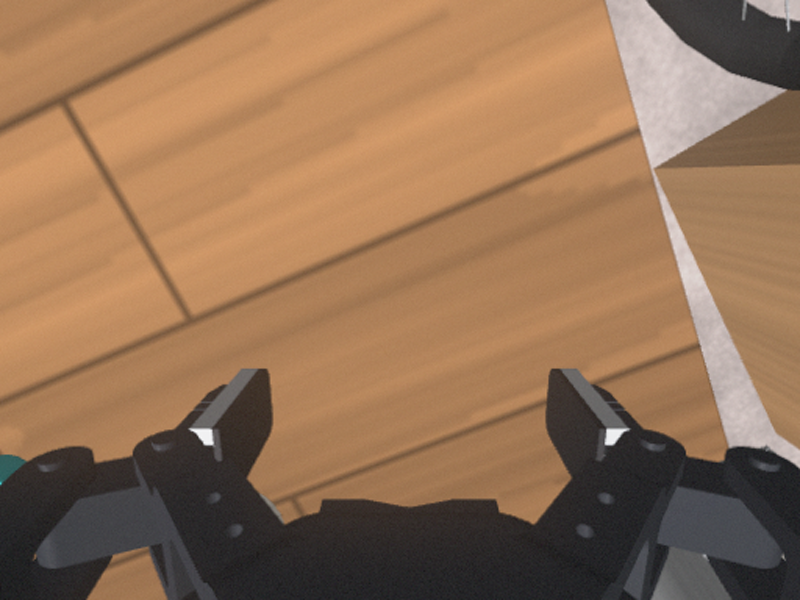

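Request:
servo_tool --steps '[{"x": -0.186,"y": -0.0125,"z": -0.2,"wx": 0,"wy": 0,"wz": 0}]'

```text
time: 0.33
tool_pos: [0.2637, 0.5674, 0.2316]
tool_rot: [0.59, -0.584, -0.393, 0.394]
wrist_force: [-0.9, 1.0, 0.0]
gripper_width: 0.0855
```

Request:
servo_tool --steps '[{"x": -0.186,"y": -0.0125,"z": -0.2,"wx": 0,"wy": 0,"wz": 0},{"x": -0.186,"y": -0.0125,"z": -0.2,"wx": 0,"wy": 0,"wz": 0},{"x": -0.186,"y": -0.0125,"z": -0.2,"wx": 0,"wy": 0,"wz": 0},{"x": -0.186,"y": -0.0125,"z": -0.2,"wx": 0,"wy": 0,"wz": 0},{"x": -0.186,"y": -0.0125,"z": -0.2,"wx": 0,"wy": 0,"wz": 0},{"x": -0.186,"y": -0.0125,"z": -0.2,"wx": 0,"wy": 0,"wz": 0},{"x": -0.186,"y": -0.0125,"z": -0.2,"wx": 0,"wy": 0,"wz": 0},{"x": -0.186,"y": -0.0125,"z": -0.2,"wx": 0,"wy": 0,"wz": 0},{"x": -0.186,"y": -0.0125,"z": -0.2,"wx": 0,"wy": 0,"wz": 0},{"x": -0.186,"y": -0.0125,"z": -0.2,"wx": 0,"wy": 0,"wz": 0},{"x": -0.186,"y": -0.0125,"z": -0.2,"wx": 0,"wy": 0,"wz": 0},{"x": -0.186,"y": -0.0125,"z": -0.2,"wx": 0,"wy": 0,"wz": 0}]'

```text
time: 1.33
tool_pos: [0.4717, 0.11, 0.2561]
tool_rot: [-0.59, 0.59, 0.39, -0.39]
wrist_force: [0.8, 0.4, 0.5]
gripper_width: 0.0853
```

Request:
servo_tool --steps '[{"x": -0.186,"y": -0.0125,"z": -0.2,"wx": 0,"wy": 0,"wz": 0},{"x": -0.186,"y": -0.0125,"z": -0.2,"wx": 0,"wy": 0,"wz": 0},{"x": 0,"y": 0,"z": 0,"wx": 0,"wy": 0.074,"wz": 0},{"x": 0,"y": 0,"z": 0,"wx": 0,"wy": 0.074,"wz": 0},{"x": 0,"y": 0,"z": 0,"wx": 0,"wy": 0.074,"wz": 0},{"x": 0,"y": 0,"z": 0,"wx": 0,"wy": 0.074,"wz": 0},{"x": 0,"y": 0,"z": 0,"wx": 0,"wy": 0.074,"wz": 0},{"x": 0,"y": 0,"z": 0,"wx": 0,"wy": 0.074,"wz": 0},{"x": 0,"y": 0,"z": 0,"wx": 0,"wy": 0.074,"wz": 0},{"x": 0,"y": 0,"z": 0,"wx": 0,"wy": 0.074,"wz": 0},{"x": 0,"y": 0,"z": 0,"wx": 0,"wy": 0.074,"wz": 0}]'

```text
time: 2.25
tool_pos: [0.5046, 0.0371, 0.2594]
tool_rot: [0.706, -0.706, -0.041, 0.042]
wrist_force: [-0.4, -0.3, 0.3]
gripper_width: 0.0855
```

Run:
```python
from h import *
np.set_printoptions(precision=4,suppress=True)
s=snap('wrist','w3'); s=snap('wrist','w3'); print(s['time'],s['tool_pos'],s['tool_rot'],s['wrist_force'])
crop('w3',0,0,512,384,'w3b')
```

```text
2.3 [0.5046 0.0373 0.2594] [-0.706   0.706   0.0402 -0.0404] [ 0.2673 -0.0512  0.2215]
w3b scale 1.5625
```

View pics/w3b.png

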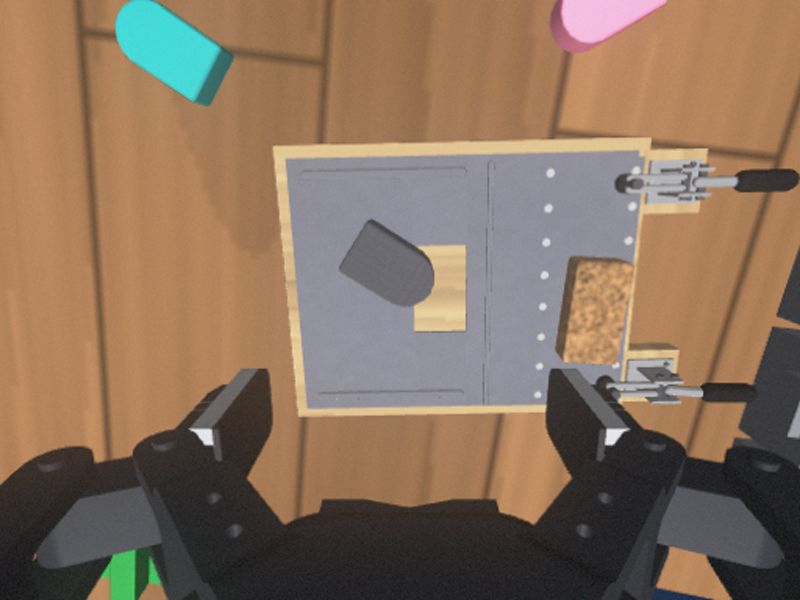

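Run:
```python
from h import *
crop('w3',205,130,310,209,'w3c')
crop('w3',165,85,425,275,'w3d')
```

```text
w3c scale 7.594936708860759
w3d scale 3.076923076923077
```

View pics/w3c.png

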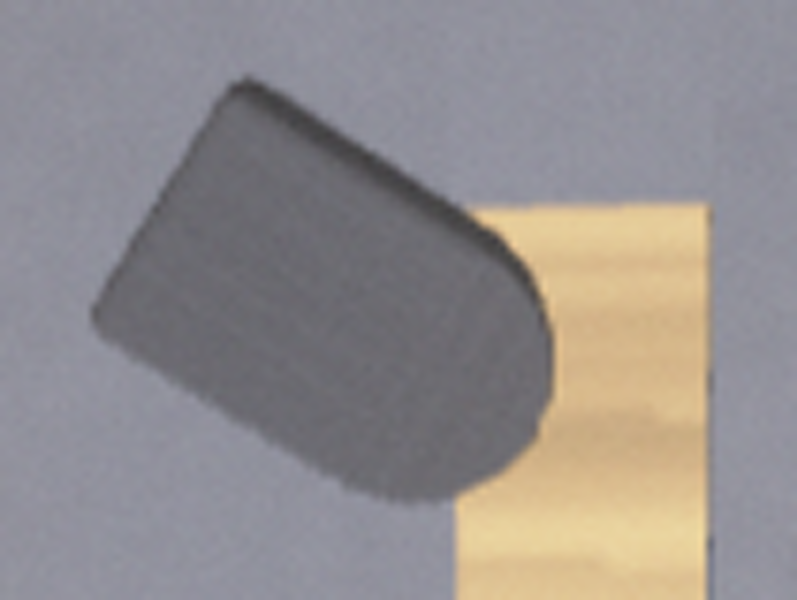

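View pics/w3d.png

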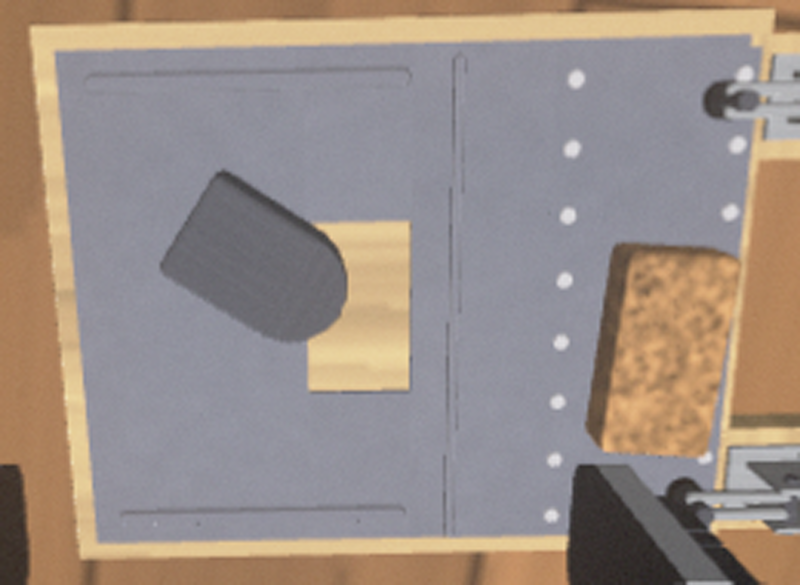

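Run:
```python
from h import *
np.set_printoptions(precision=4,suppress=True)
f=lambda p:[np.array(q)/7.594937+[205,130] for q in p]
g=lambda p:[np.array(q)/3.076923+[165,85] for q in p]
d=atz('w3',f([(240,85),(480,225),(97,325),(345,485),(168,205),(548,400),(520,450)]),0.051); print(d)
for a,b in((0,1),(2,3),(2,0)):
    v=d[b]-d[a]; print('az',np.degrees(np.arctan2(v[1],v[0])),np.hypot(*v[:2]))
print('depth dolly',atd('w3',f([(320,280)])))
c=atz('w3',g([(411,221),(410,391),(307,391),(308,221)]),0.021); print('cut',c)
for a,b in((1,0),(2,1)):
    v=c[b]-c[a]; print('az',np.degrees(np.arctan2(v[1],v[0])),np.hypot(*v[:2]))
l=atz('w3',g([(457,57),(446,535)]),0.029); v=l[0]-l[1];print('lip',l,np.degrees(np.arctan2(v[1],v[0])))
r=atz('w3',g([(576,78),(551,515)]),0.031); v=r[0]-r[1];print('riv',r,np.degrees(np.arctan2(v[1],v[0])))
# sheet near edge & bead
b=atz('w3',g([(55,50),(98,543)]),0.021);v=b[0]-b[1];print('sheet edge',b,np.degrees(np.arctan2(v[1],v[0])))
print(atd('w3',g([(200,450),(480,450),(430,450),(360,300),(450,270)])))
```

```text
[[0.4707 0.0661 0.051 ]
 [0.5106 0.0485 0.051 ]
 [0.4514 0.0255 0.051 ]
 [0.4937 0.0034 0.051 ]
 [0.4611 0.046  0.051 ]
 [0.5249 0.0214 0.051 ]
 [0.5215 0.0126 0.051 ]]
az -23.81020112193412 0.043541956590089616
az -27.484197564640418 0.047701856184410855
az 64.53812299005486 0.04496859455567757
depth dolly [[0.4863 0.037  0.0518]]
cut [[ 0.5507  0.052   0.021 ]
 [ 0.5614 -0.0234  0.021 ]
 [ 0.5158 -0.0286  0.021 ]
 [ 0.5073  0.047   0.021 ]]
az 98.05799869509912 0.07612787939411775
az 6.5255259679037305 0.045923627654482754
lip [[ 0.5581  0.1196  0.029 ]
 [ 0.5864 -0.0875  0.029 ]] 97.78095100621461
riv [[ 0.6058  0.1168  0.031 ]
 [ 0.6313 -0.0712  0.031 ]] 97.7306479807938
sheet edge [[ 0.3979  0.1042  0.021 ]
 [ 0.4275 -0.1141  0.021 ]] 97.71702083198089
[[ 0.4708 -0.0618  0.0219]
 [ 0.5942 -0.0436  0.0316]
 [ 0.5743 -0.0499  0.022 ]
 [ 0.534   0.0148  0.0183]
 [ 0.5683  0.0349  0.032 ]]
```

```bash
cat >> h.py <<'E'
from scipy.spatial.transform import Rotation as Rn
def goto(pos,az):
    """print rotation (tool rotvec fraction) then shift fractions in rotated frame"""
    s=robot.observe(); q=s['tool_rot']; R0=Rn.from_quat([q[1],q[2],q[3],q[0]]).as_matrix()
    a=np.radians(az); R1=np.array([[np.cos(a),0,-np.sin(a)],[np.sin(a),0,np.cos(a)],[0,-1,0]])
    rv=Rn.from_matrix(R0.T@R1).as_rotvec()/(np.pi/2)
    dp=np.array(pos)-s['tool_pos']
    np.set_printoptions(precision=4,suppress=True)
    print('t',round(s['time'],2),'pos',s['tool_pos'],'az now',np.degrees(np.arctan2(R0[1,0],R0[0,0])),'down',R0[:,1],'F',s['wrist_force'],'w',s['gripper_width'])
    print('rot',rv,'rows',np.linalg.norm(rv)/.0795,'| shift before rot',R0.T@dp/.15,'| after',R1.T@dp/.15,'rows',np.linalg.norm(dp)/.0417)
E
python3 - <<'E'
from h import *
goto([0.490,0.0325,0.08],64.5)
E
```

```text
t 2.35 pos [0.5046 0.0373 0.2594] az now 7.074402045193216 down [-0.0002 -0.0003 -1.    ] F [ 0.2244 -0.0717  0.8503] w 0.08515629130174855
rot [ 0.0001 -0.6381 -0.0002] rows 8.025939788089937 | shift before rot [-0.1003  1.1959 -0.0196] | after [-0.0709  1.1959  0.074 ] rows 4.317443056751663
```

Request:
servo_tool --steps '[{"x": 0,"y": 0,"z": 0,"wx": 0,"wy": -0.0709,"wz": 0},{"x": 0,"y": 0,"z": 0,"wx": 0,"wy": -0.0709,"wz": 0},{"x": 0,"y": 0,"z": 0,"wx": 0,"wy": -0.0709,"wz": 0},{"x": 0,"y": 0,"z": 0,"wx": 0,"wy": -0.0709,"wz": 0},{"x": 0,"y": 0,"z": 0,"wx": 0,"wy": -0.0709,"wz": 0},{"x": 0,"y": 0,"z": 0,"wx": 0,"wy": -0.0709,"wz": 0},{"x": 0,"y": 0,"z": 0,"wx": 0,"wy": -0.0709,"wz": 0},{"x": 0,"y": 0,"z": 0,"wx": 0,"wy": -0.0709,"wz": 0},{"x": 0,"y": 0,"z": 0,"wx": 0,"wy": -0.0709,"wz": 0}]' --gripper 0

```text
time: 3.1
tool_pos: [0.5046, 0.037, 0.2595]
tool_rot: [-0.596, 0.596, 0.38, -0.38]
wrist_force: [-0.1, -0.8, 0.1]
gripper_width: 0.0855
```

Request:
servo_tool --steps '[{"x": -0.0177,"y": 0.25,"z": 0.0185,"wx": 0,"wy": 0,"wz": 0},{"x": -0.0177,"y": 0.25,"z": 0.0185,"wx": 0,"wy": 0,"wz": 0},{"x": -0.0177,"y": 0.25,"z": 0.0185,"wx": 0,"wy": 0,"wz": 0},{"x": -0.0177,"y": 0.2,"z": 0.0185,"wx": 0,"wy": 0,"wz": 0},{"x": 0,"y": 0,"z": 0,"wx": 0,"wy": 0,"wz": 0}]'

```text
time: 3.52
tool_pos: [0.485, 0.0317, 0.1121]
tool_rot: [0.6, -0.595, -0.374, 0.382]
wrist_force: [-1.0, 0.9, 0.2]
gripper_width: 0.0852
```

Run:
```python
from h import *
snap('wrist','w4'); crop('w4',0,0,512,384,'w4b')
goto([0.490,0.0325,0.026],64.5)
```

```text
w4b scale 1.5625
t 3.57 pos [0.4877 0.032  0.1149] az now 64.58467358183965 down [-0.0071 -0.0006 -1.    ] F [ 0.1092 -0.2666  0.5041] w 0.08554585951758029
rot [-0.0039  0.0009 -0.0023] rows 0.0585340986235748 | shift before rot [ 0.0116  0.5924 -0.0158] | after [ 0.0095  0.5925 -0.0122] rows 2.1321698158743483
```

View pics/w4b.png

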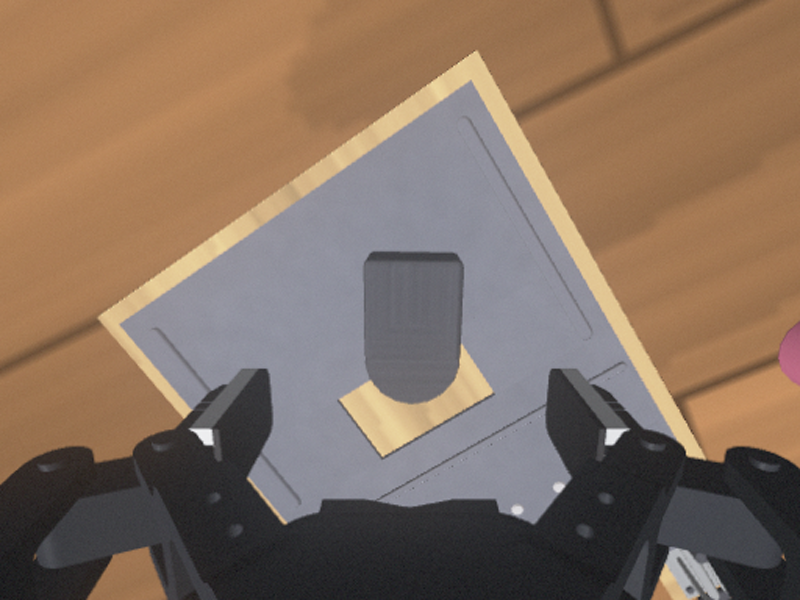

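Request:
servo_tool --steps '[{"x": 0,"y": 0.2,"z": 0,"wx": 0,"wy": 0,"wz": 0},{"x": 0,"y": 0.2,"z": 0,"wx": 0,"wy": 0,"wz": 0},{"x": 0,"y": 0.1,"z": 0,"wx": 0,"wy": 0,"wz": 0},{"x": 0,"y": 0.1,"z": 0,"wx": 0,"wy": 0,"wz": 0},{"x": 0,"y": 0,"z": 0,"wx": 0,"wy": 0,"wz": 0},{"x": 0,"y": 0,"z": 0,"wx": 0,"wy": 0,"wz": 0}]'

```text
time: 4.07
tool_pos: [0.4918, 0.0325, 0.0283]
tool_rot: [-0.598, 0.598, 0.378, -0.377]
wrist_force: [-0.8, -0.2, 0.4]
gripper_width: 0.0854
```

Run:
```python
from h import *
goto([0.490,0.0325,0.026],64.5)
```

```text
t 4.07 pos [0.4918 0.0325 0.0283] az now 64.53466887121478 down [ 0.0027  0.0005 -1.    ] F [-0.7511 -0.2448  0.4053] w 0.08538792002542858
rot [0.0015 0.0004 0.001 ] rows 0.022756173136051615 | shift before rot [-0.0054  0.0153  0.0109] | after [-0.0054  0.0153  0.0109] rows 0.0702642721135423
```

Good. Close with a firm grip.

Request:
servo_tool --steps '[{"x": 0,"y": 0,"z": 0,"wx": 0,"wy": 0,"wz": 0},{"x": 0,"y": 0,"z": 0,"wx": 0,"wy": 0,"wz": 0},{"x": 0,"y": 0,"z": 0,"wx": 0,"wy": 0,"wz": 0},{"x": 0,"y": 0,"z": 0,"wx": 0,"wy": 0,"wz": 0},{"x": 0,"y": 0,"z": 0,"wx": 0,"wy": 0,"wz": 0},{"x": 0,"y": 0,"z": 0,"wx": 0,"wy": 0,"wz": 0},{"x": 0,"y": 0,"z": 0,"wx": 0,"wy": 0,"wz": 0},{"x": 0,"y": 0,"z": 0,"wx": 0,"wy": 0,"wz": 0}]' --gripper 255 --force 60

```text
time: 4.73
tool_pos: [0.4909, 0.0319, 0.0284]
tool_rot: [-0.598, 0.599, 0.378, -0.377]
wrist_force: [-1.2, -0.3, 6.7]
gripper_width: 0.0449
```

Run:
```python
from h import *
goto([0.490,0.0325,0.1],64.5)
```

```text
t 4.73 pos [0.4909 0.0319 0.0284] az now 64.46839507867581 down [ 0.0023 -0.0002 -1.    ] F [-1.2453 -0.268   6.6862] w 0.04494647217985361
rot [ 0.0014 -0.0004  0.0005] rows 0.018692930439183634 | shift before rot [ 0.0011 -0.4773  0.006 ] | after [ 0.0008 -0.4773  0.007 ] rows 1.7170674593808106
```

Request:
servo_tool --steps '[{"x": 0,"y": -0.1,"z": 0,"wx": 0,"wy": 0,"wz": 0},{"x": 0,"y": -0.2,"z": 0,"wx": 0,"wy": 0,"wz": 0},{"x": 0,"y": -0.2,"z": 0,"wx": 0,"wy": 0,"wz": 0},{"x": 0,"y": -0.1,"z": 0,"wx": 0,"wy": 0,"wz": 0},{"x": 0,"y": 0,"z": 0,"wx": 0,"wy": 0,"wz": 0},{"x": 0,"y": 0,"z": 0,"wx": 0,"wy": 0,"wz": 0},{"x": 0,"y": 0,"z": 0,"wx": 0,"wy": 0,"wz": 0}]'

```text
time: 5.32
tool_pos: [0.4884, 0.0322, 0.1156]
tool_rot: [0.599, -0.597, -0.376, 0.378]
wrist_force: [-0.3, 0.4, -4.2]
gripper_width: 0.0447
```

Run:
```python
from h import *
snap('wrist','w5'); crop('w5',0,0,512,384,'w5b')
goto([0.480,0.210,0.116],64.5)
```

```text
w5b scale 1.5625
t 5.37 pos [0.4883 0.0322 0.1153] az now 64.4862437650205 down [-0.0044 -0.0004 -1.    ] F [ 0.0611 -0.1393 -4.7774] w 0.044560098731944976
rot [-0.0024 -0.0002 -0.0014] rows 0.03509072783834817 | shift before rot [ 1.0455 -0.0049  0.5607] | after [ 1.0456 -0.0047  0.5604] rows 4.267431428788839
```

View pics/w5b.png

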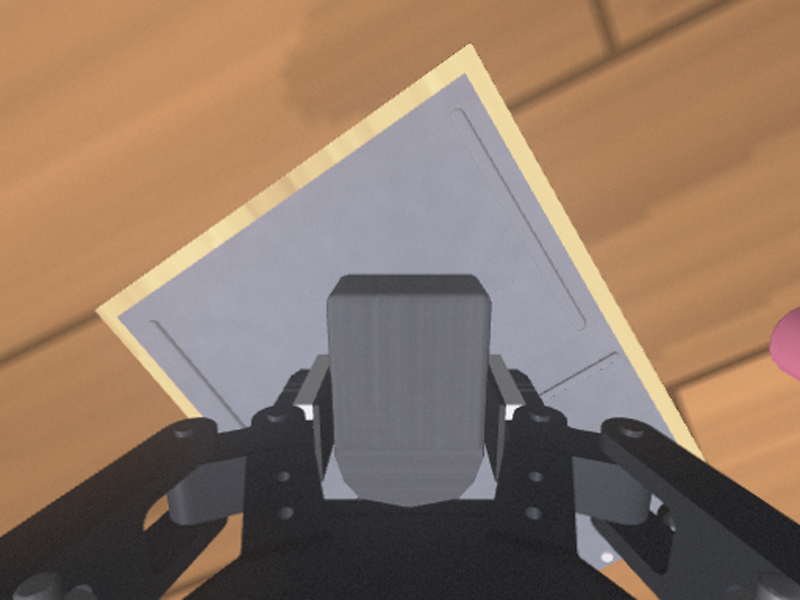

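Request:
servo_tool --steps '[{"x": 0.1,"y": 0,"z": 0.055,"wx": 0,"wy": 0,"wz": 0},{"x": 0.19,"y": 0,"z": 0.1,"wx": 0,"wy": 0,"wz": 0},{"x": 0.19,"y": 0,"z": 0.1,"wx": 0,"wy": 0,"wz": 0},{"x": 0.19,"y": 0,"z": 0.1,"wx": 0,"wy": 0,"wz": 0},{"x": 0.19,"y": 0,"z": 0.1,"wx": 0,"wy": 0,"wz": 0},{"x": 0.12,"y": 0,"z": 0.07,"wx": 0,"wy": 0,"wz": 0},{"x": 0.065,"y": 0,"z": 0.035,"wx": 0,"wy": 0,"wz": 0},{"x": 0,"y": 0.1,"z": 0,"wx": 0,"wy": 0,"wz": 0},{"x": 0,"y": 0.2,"z": 0,"wx": 0,"wy": 0,"wz": 0},{"x": 0,"y": 0.15,"z": 0,"wx": 0,"wy": 0,"wz": 0},{"x": 0,"y": 0,"z": 0,"wx": 0,"wy": 0,"wz": 0},{"x": 0,"y": 0,"z": 0,"wx": 0,"wy": 0,"wz": 0}]'

```text
time: 6.37
tool_pos: [0.4805, 0.2081, 0.0478]
tool_rot: [-0.598, 0.598, 0.375, -0.379]
wrist_force: [-0.6, -0.1, -4.5]
gripper_width: 0.0446
```

Run:
```python
from h import *
goto([0.480,0.210,0.0074],64.5)
snap('wrist','w6'); snap('scene','s6');crop('w6',0,0,512,384,'w6b');crop('s6',180,130,350,258,'s6b')
```

```text
t 6.37 pos [0.4805 0.2081 0.0478] az now 64.38809752786518 down [-0.0048 -0.0032 -1.    ] F [-0.6281 -0.1385 -4.5027] w 0.04456214596814847
rot [-0.0019 -0.0012 -0.0031] rows 0.048512594393357256 | shift before rot [0.0115 0.269  0.0079] | after [0.0102 0.2691 0.0087] rows 0.9690852591930557
w6b scale 1.5625
s6b scale 4.6875
```

View pics/w6b.png

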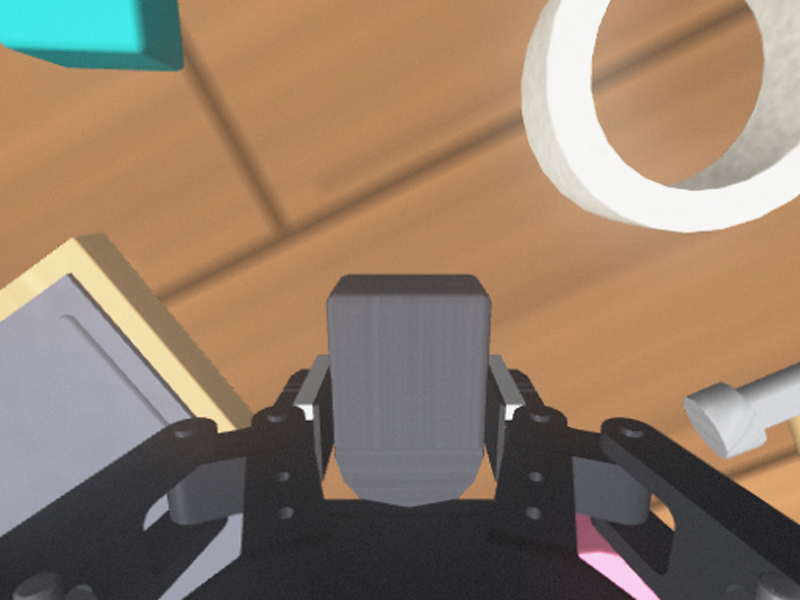

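View pics/s6b.png

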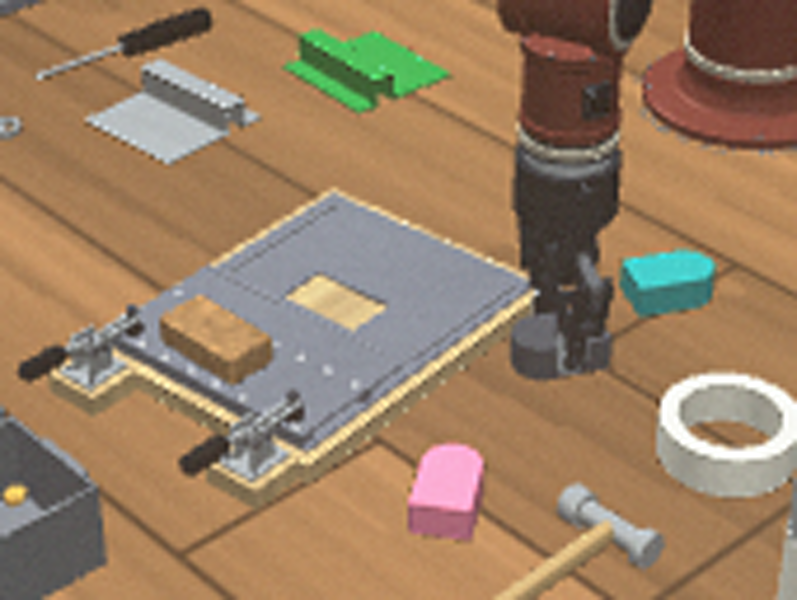

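Request:
servo_tool --steps '[{"x": 0,"y": 0.12,"z": 0,"wx": 0,"wy": 0,"wz": 0},{"x": 0,"y": 0.08,"z": 0,"wx": 0,"wy": 0,"wz": 0},{"x": 0,"y": 0.05,"z": 0,"wx": 0,"wy": 0,"wz": 0},{"x": 0,"y": 0,"z": 0,"wx": 0,"wy": 0,"wz": 0},{"x": 0,"y": 0,"z": 0,"wx": 0,"wy": 0,"wz": 0}]'

```text
time: 6.88
tool_pos: [0.4825, 0.21, 0.0127]
tool_rot: [-0.598, 0.598, 0.378, -0.377]
wrist_force: [0.2, 0.4, -5.1]
gripper_width: 0.0451
```

Request:
servo_tool --steps '[{"x": 0,"y": 0.013,"z": 0,"wx": 0,"wy": 0,"wz": 0},{"x": 0,"y": 0,"z": 0,"wx": 0,"wy": 0,"wz": 0},{"x": 0,"y": 0,"z": 0,"wx": 0,"wy": 0,"wz": 0}]'

```text
time: 7.13
tool_pos: [0.4823, 0.2101, 0.0106]
tool_rot: [-0.598, 0.598, 0.378, -0.377]
wrist_force: [0.3, -1.0, -5.9]
gripper_width: 0.0446
```

Request:
servo_tool --steps '[{"x": 0,"y": 0.013,"z": 0,"wx": 0,"wy": 0,"wz": 0},{"x": 0,"y": 0,"z": 0,"wx": 0,"wy": 0,"wz": 0},{"x": 0,"y": 0,"z": 0,"wx": 0,"wy": 0,"wz": 0}]'

```text
time: 7.38
tool_pos: [0.4818, 0.2099, 0.008]
tool_rot: [0.598, -0.598, -0.377, 0.377]
wrist_force: [0.3, 0.3, -4.5]
gripper_width: 0.0448
```

Request:
servo_tool --steps '[{"x": 0,"y": 0.007,"z": 0,"wx": 0,"wy": 0,"wz": 0},{"x": 0,"y": 0,"z": 0,"wx": 0,"wy": 0,"wz": 0},{"x": 0,"y": 0,"z": 0,"wx": 0,"wy": 0,"wz": 0}]'

```text
time: 7.63
tool_pos: [0.4819, 0.21, 0.0074]
tool_rot: [0.598, -0.598, -0.377, 0.377]
wrist_force: [-1.6, 0.1, 1.8]
gripper_width: 0.0444
```

Request:
servo_tool --steps '[{"x": 0,"y": 0,"z": 0,"wx": 0,"wy": 0,"wz": 0},{"x": 0,"y": 0,"z": 0,"wx": 0,"wy": 0,"wz": 0},{"x": 0,"y": 0,"z": 0,"wx": 0,"wy": 0,"wz": 0},{"x": 0,"y": 0,"z": 0,"wx": 0,"wy": 0,"wz": 0},{"x": 0,"y": 0,"z": 0,"wx": 0,"wy": 0,"wz": 0},{"x": 0,"y": 0,"z": 0,"wx": 0,"wy": 0,"wz": 0},{"x": 0,"y": 0,"z": 0,"wx": 0,"wy": 0,"wz": 0}]' --gripper 0

```text
time: 8.22
tool_pos: [0.4819, 0.2099, 0.007]
tool_rot: [-0.598, 0.598, 0.377, -0.377]
wrist_force: [-0.2, -1.3, -0.4]
gripper_width: 0.0852
```

Request:
servo_tool --steps '[{"x": 0,"y": -0.1,"z": 0,"wx": 0,"wy": 0,"wz": 0},{"x": 0,"y": -0.25,"z": 0,"wx": 0,"wy": 0,"wz": 0},{"x": 0,"y": -0.25,"z": 0,"wx": 0,"wy": 0,"wz": 0},{"x": 0,"y": -0.25,"z": 0,"wx": 0,"wy": 0,"wz": 0},{"x": 0,"y": -0.25,"z": 0,"wx": 0,"wy": 0,"wz": 0},{"x": 0,"y": -0.25,"z": 0,"wx": 0,"wy": 0,"wz": 0},{"x": 0,"y": -0.25,"z": 0,"wx": 0,"wy": 0,"wz": 0},{"x": 0,"y": 0,"z": 0,"wx": 0,"wy": 0,"wz": 0}]'

```text
time: 8.88
tool_pos: [0.4861, 0.2114, 0.2548]
tool_rot: [-0.597, 0.599, 0.383, -0.371]
wrist_force: [1.3, 1.0, 0.4]
gripper_width: 0.0853
```

Run:
```python
from h import *
B=1.5625
goto([0.44,-0.34,0.25],10)
snap('wrist','w7');crop('w7',0,0,512,384,'w7b')
# coarse plate corners from scene0: crop sc1 scale 5.4545 off (180,130)
f=lambda p:[np.array(q)/5.454545+[180,130] for q in p]
print(atz('scene0',f([(100,140),(197,189),(268,155),(300,134)]),0.003))
```

```text
t 8.88 pos [0.4861 0.2114 0.2548] az now 64.45734016530268 down [ 0.0147  0.0071 -0.9999] F [1.2502 0.9604 0.3926] w 0.08529490063713087
rot [0.0022 0.605  0.0106] rows 7.611603148622068 | shift before rot [-3.4495  0.0013 -1.3082] | after [-0.9407  0.0318 -3.5671] rows 13.27042392962165
w7b scale 1.5625
[[ 0.4971 -0.3891  0.003 ]
 [ 0.4861 -0.2731  0.003 ]
 [ 0.4121 -0.2763  0.003 ]
 [ 0.3718 -0.285   0.003 ]]
```

View pics/w7b.png

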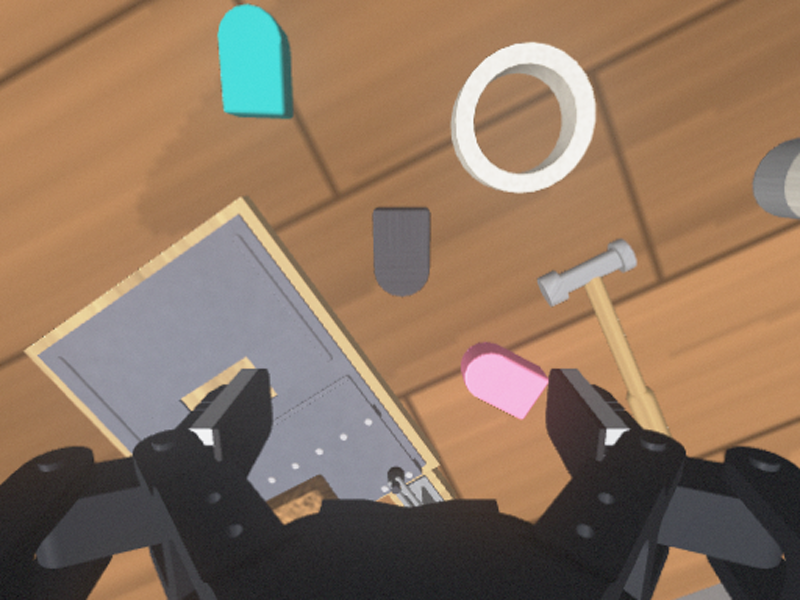

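Request:
servo_tool --steps '[{"x": -0.248,"y": 0,"z": -0.089,"wx": 0,"wy": 0,"wz": 0},{"x": -0.248,"y": 0,"z": -0.089,"wx": 0,"wy": 0,"wz": 0},{"x": -0.248,"y": 0,"z": -0.089,"wx": 0,"wy": 0,"wz": 0},{"x": -0.248,"y": 0,"z": -0.089,"wx": 0,"wy": 0,"wz": 0},{"x": -0.248,"y": 0,"z": -0.089,"wx": 0,"wy": 0,"wz": 0},{"x": -0.248,"y": 0,"z": -0.089,"wx": 0,"wy": 0,"wz": 0},{"x": -0.248,"y": 0,"z": -0.089,"wx": 0,"wy": 0,"wz": 0},{"x": -0.248,"y": 0,"z": -0.089,"wx": 0,"wy": 0,"wz": 0},{"x": -0.248,"y": 0,"z": -0.089,"wx": 0,"wy": 0,"wz": 0},{"x": -0.248,"y": 0,"z": -0.089,"wx": 0,"wy": 0,"wz": 0},{"x": -0.248,"y": 0,"z": -0.089,"wx": 0,"wy": 0,"wz": 0},{"x": -0.248,"y": 0,"z": -0.089,"wx": 0,"wy": 0,"wz": 0}]'

```text
time: 9.93
tool_pos: [0.4327, -0.2632, 0.2456]
tool_rot: [0.599, -0.597, -0.377, 0.378]
wrist_force: [1.0, -0.4, 0.7]
gripper_width: 0.0854
```

Request:
servo_tool --steps '[{"x": -0.248,"y": 0,"z": -0.089,"wx": 0,"wy": 0,"wz": 0},{"x": -0.248,"y": 0,"z": -0.089,"wx": 0,"wy": 0,"wz": 0},{"x": 0,"y": 0,"z": 0,"wx": 0,"wy": 0.073,"wz": 0},{"x": 0,"y": 0,"z": 0,"wx": 0,"wy": 0.073,"wz": 0},{"x": 0,"y": 0,"z": 0,"wx": 0,"wy": 0.073,"wz": 0},{"x": 0,"y": 0,"z": 0,"wx": 0,"wy": 0.073,"wz": 0},{"x": 0,"y": 0,"z": 0,"wx": 0,"wy": 0.073,"wz": 0},{"x": 0,"y": 0,"z": 0,"wx": 0,"wy": 0.073,"wz": 0},{"x": 0,"y": 0,"z": 0,"wx": 0,"wy": 0.073,"wz": 0},{"x": 0,"y": 0,"z": 0,"wx": 0,"wy": 0.073,"wz": 0},{"x": 0,"y": 0,"z": 0,"wx": 0,"wy": 0.073,"wz": 0},{"x": 0,"y": 0,"z": 0,"wx": 0,"wy": 0,"wz": 0}]'

```text
time: 10.93
tool_pos: [0.4255, -0.3397, 0.2453]
tool_rot: [0.707, -0.706, -0.031, 0.033]
wrist_force: [0.8, 0.2, 0.5]
gripper_width: 0.0851
```

Run:
```python
from h import *
snap('wrist','w8a');snap('wrist','w8');crop('w8',0,0,512,384,'w8b')
goto([0.407,-0.339,0.1],5.4)
```

```text
w8b scale 1.5625
t 11.03 pos [ 0.4256 -0.34    0.2458] az now 5.510948143149705 down [-0.0022  0.0011 -1.    ] F [-0.5362  0.5877  1.1381] w 0.08535330538229463
rot [-0.0008  0.0012 -0.0014] rows 0.025200888529086786 | shift before rot [-0.1209  0.9724  0.0173] | after [-0.123   0.9722  0.0183] rows 3.52544205839032
```

View pics/w8b.png

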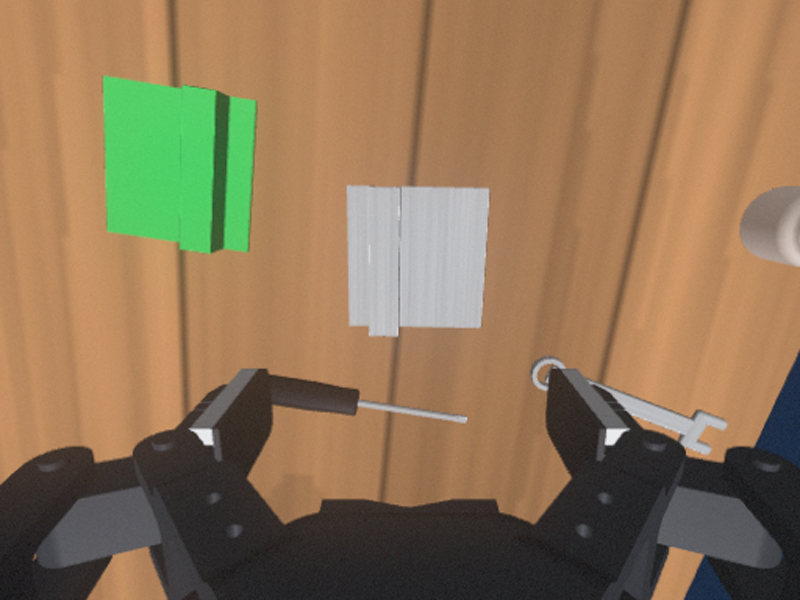

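Run:
```python
from h import *
crop('w8',210,110,326,222,'w8c')
```

```text
w8c scale 5.357142857142857
```

View pics/w8c.png

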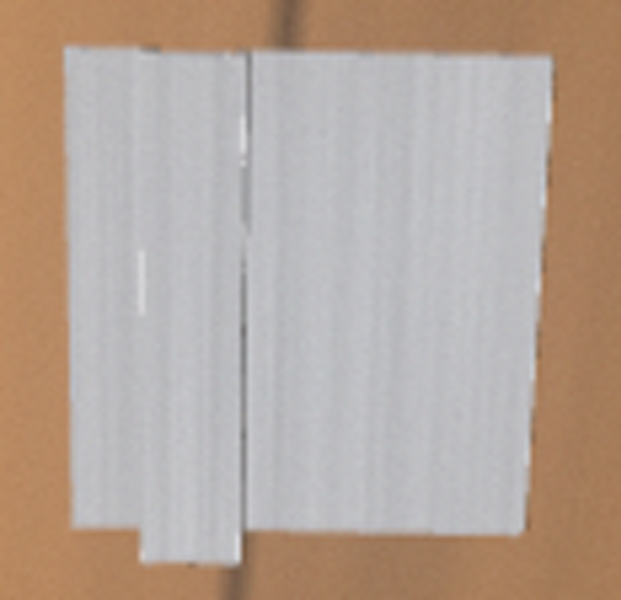

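Run:
```python
from h import *
np.set_printoptions(precision=4,suppress=True)
f=lambda p:[np.array(q)/5.357143+[210,110] for q in p]
P=atz('w8',f([(65,47),(552,57),(522,535),(72,527)]),0.003); print('BL FL FR BR',P)
T=atz('w8',f([(142,50),(248,50),(240,563),(141,563)]),0.030); print('rib',T)
az=lambda a,b:(np.degrees(np.arctan2(*(b-a)[1::-1])),np.hypot(*(b-a)[:2]))
print(az(P[2],P[1]),az(P[3],P[0]),az(P[0],P[1]),az(P[3],P[2]),az(T[2],T[1]),az(T[3],T[0]))
print('ribc',T.mean(0),'front mid',(P[1]+P[2])/2,'back mid',(P[0]+P[3])/2)
```

```text
BL FL FR BR [[ 0.3686 -0.2872  0.003 ]
 [ 0.4843 -0.2785  0.003 ]
 [ 0.4935 -0.3982  0.003 ]
 [ 0.3776 -0.4071  0.003 ]]
rib [[ 0.3892 -0.2854  0.03  ]
 [ 0.4125 -0.2831  0.03  ]
 [ 0.4215 -0.4031  0.03  ]
 [ 0.3977 -0.4054  0.03  ]]
(np.float64(94.37742077857725), np.float64(0.11997620117113192)) (np.float64(94.29731452704623), np.float64(0.12025362317442347)) (np.float64(4.2965968211372365), np.float64(0.11600688798062989)) (np.float64(4.4334762693743635), np.float64(0.11617495683963937)) (np.float64(94.26017193307203), np.float64(0.12032396233591591)) (np.float64(94.0567740324044), np.float64(0.12034929660374727))
ribc [ 0.4052 -0.3442  0.03  ] front mid [ 0.4889 -0.3384  0.003 ] back mid [ 0.3731 -0.3472  0.003 ]
```

Run:
```python
from h import *
goto([0.405,-0.3442,0.0065],4.3)
```

```text
t 11.03 pos [ 0.4256 -0.34    0.2458] az now 5.510948143149705 down [-0.0022  0.0011 -1.    ] F [-0.5362  0.5877  1.1381] w 0.08535330538229463
rot [-0.0008  0.0135 -0.0014] rows 0.1703970065377583 | shift before rot [-0.1362  1.5958 -0.0167] | after [-0.1392  1.5955 -0.0176] rows 5.7613146333512475
```

Request:
servo_tool --steps '[{"x": 0,"y": 0,"z": 0,"wx": 0,"wy": 0.0135,"wz": 0},{"x": -0.035,"y": 0.2,"z": -0.0044,"wx": 0,"wy": 0,"wz": 0},{"x": -0.035,"y": 0.25,"z": -0.0044,"wx": 0,"wy": 0,"wz": 0},{"x": -0.035,"y": 0.25,"z": -0.0044,"wx": 0,"wy": 0,"wz": 0},{"x": -0.035,"y": 0.25,"z": -0.0044,"wx": 0,"wy": 0,"wz": 0},{"x": 0,"y": 0.15,"z": 0,"wx": 0,"wy": 0,"wz": 0},{"x": 0,"y": 0,"z": 0,"wx": 0,"wy": 0,"wz": 0},{"x": 0,"y": 0,"z": 0,"wx": 0,"wy": 0,"wz": 0},{"x": 0,"y": 0,"z": 0,"wx": 0,"wy": 0,"wz": 0},{"x": 0,"y": 0,"z": 0,"wx": 0,"wy": 0,"wz": 0}]'

```text
time: 11.87
tool_pos: [0.4066, -0.3459, 0.084]
tool_rot: [-0.706, 0.708, 0.027, -0.025]
wrist_force: [-1.0, 0.5, 0.5]
gripper_width: 0.0852
```

Run:
```python
from h import *
goto([0.405,-0.3442,0.0065],4.3)
snap('wrist','w9');crop('w9',0,0,512,384,'w9b')
```

```text
t 11.87 pos [ 0.4066 -0.3459  0.084 ] az now 4.156291577950909 down [ 0.0033 -0.0028 -1.    ] F [-1.0233  0.5454  0.4566] w 0.08516431504940891
rot [ 0.0019 -0.0016  0.002 ] rows 0.04027324188534918 | shift before rot [-0.0113  0.5163  0.0138] | after [-0.0096  0.5164  0.0123] rows 1.8582276165948963
w9b scale 1.5625
```

View pics/w9b.png

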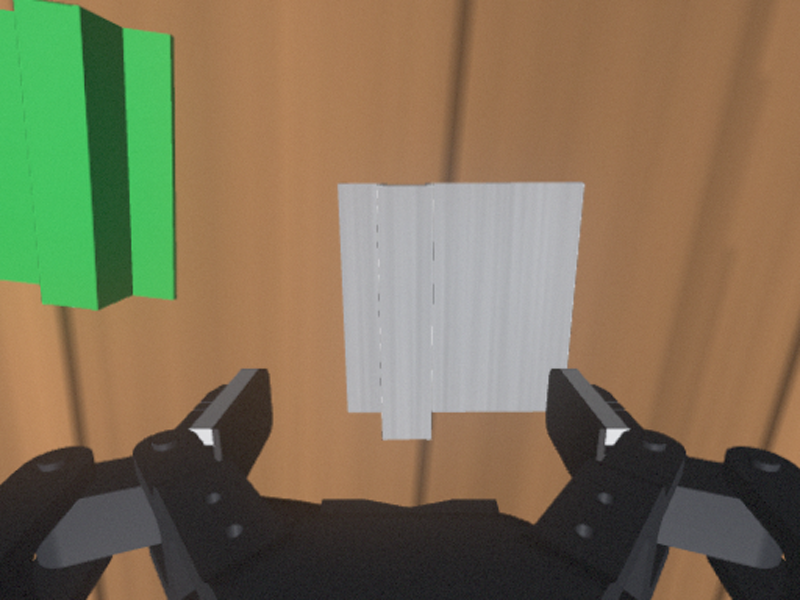

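Request:
servo_tool --steps '[{"x": -0.005,"y": 0.18,"z": 0.006,"wx": 0,"wy": 0,"wz": 0},{"x": -0.005,"y": 0.15,"z": 0.006,"wx": 0,"wy": 0,"wz": 0},{"x": 0,"y": 0.1,"z": 0,"wx": 0,"wy": 0,"wz": 0},{"x": 0,"y": 0.06,"z": 0,"wx": 0,"wy": 0,"wz": 0},{"x": 0,"y": 0,"z": 0,"wx": 0,"wy": 0,"wz": 0},{"x": 0,"y": 0,"z": 0,"wx": 0,"wy": 0,"wz": 0},{"x": 0,"y": 0,"z": 0,"wx": 0,"wy": 0,"wz": 0}]'

```text
time: 12.5
tool_pos: [0.4045, -0.3439, 0.0098]
tool_rot: [-0.706, 0.707, 0.026, -0.025]
wrist_force: [-0.2, 0.3, 1.5]
gripper_width: 0.0852
```

Run:
```python
from h import *
goto([0.405,-0.3442,0.0065],4.3)
```

```text
t 12.5 pos [ 0.4045 -0.3439  0.0098] az now 4.131317424591301 down [ 0.0019 -0.002  -1.    ] F [-0.1588  0.2984  1.5016] w 0.08519343198595197
rot [ 0.0013 -0.0019  0.0011] rows 0.03230008858069489 | shift before rot [ 0.0034  0.0218 -0.0021] | after [ 0.0034  0.0218 -0.0021] rows 0.07961764517805812
```

Request:
servo_tool --steps '[{"x": 0,"y": 0.018,"z": 0,"wx": 0,"wy": -0.002,"wz": 0},{"x": 0,"y": 0,"z": 0,"wx": 0,"wy": 0,"wz": 0},{"x": 0,"y": 0,"z": 0,"wx": 0,"wy": 0,"wz": 0}]'

```text
time: 12.75
tool_pos: [0.4039, -0.3432, 0.0063]
tool_rot: [-0.706, 0.707, 0.027, -0.026]
wrist_force: [-0.6, -0.3, -0.2]
gripper_width: 0.0854
```

Request:
servo_tool --steps '[{"x": 0,"y": 0,"z": 0,"wx": 0,"wy": 0,"wz": 0},{"x": 0,"y": 0,"z": 0,"wx": 0,"wy": 0,"wz": 0},{"x": 0,"y": 0,"z": 0,"wx": 0,"wy": 0,"wz": 0},{"x": 0,"y": 0,"z": 0,"wx": 0,"wy": 0,"wz": 0},{"x": 0,"y": 0,"z": 0,"wx": 0,"wy": 0,"wz": 0},{"x": 0,"y": 0,"z": 0,"wx": 0,"wy": 0,"wz": 0},{"x": 0,"y": 0,"z": 0,"wx": 0,"wy": 0,"wz": 0},{"x": 0,"y": 0,"z": 0,"wx": 0,"wy": 0,"wz": 0},{"x": 0,"y": 0,"z": 0,"wx": 0,"wy": 0,"wz": 0},{"x": 0,"y": 0,"z": 0,"wx": 0,"wy": 0,"wz": 0}]' --gripper 255 --force 90

```text
time: 13.58
tool_pos: [0.4038, -0.3432, 0.0062]
tool_rot: [-0.706, 0.707, 0.027, -0.026]
wrist_force: [0.1, 0.5, 5.2]
gripper_width: 0.0223
```

Run:
```python
from h import *
goto([0.405,-0.3442,0.0065],4.3)
```

```text
t 13.58 pos [ 0.4038 -0.3432  0.0062] az now 4.303389554365732 down [ 0.0005 -0.0004 -1.    ] F [0.1304 0.5061 5.2404] w 0.022295236971027116
rot [0.0003 0.     0.0003] rows 0.005153727350248283 | shift before rot [ 0.0073 -0.0023 -0.007 ] | after [ 0.0073 -0.0023 -0.007 ] rows 0.03718670921455192
```

Request:
servo_tool --steps '[{"x": 0,"y": -0.05,"z": 0,"wx": 0,"wy": 0,"wz": 0},{"x": 0,"y": -0.15,"z": 0,"wx": 0,"wy": 0,"wz": 0},{"x": 0,"y": -0.2,"z": 0,"wx": 0,"wy": 0,"wz": 0},{"x": 0,"y": -0.2,"z": 0,"wx": 0,"wy": 0,"wz": 0},{"x": 0,"y": -0.15,"z": 0,"wx": 0,"wy": 0,"wz": 0},{"x": 0,"y": -0.05,"z": 0,"wx": 0,"wy": 0,"wz": 0},{"x": 0,"y": 0,"z": 0,"wx": 0,"wy": 0,"wz": 0},{"x": 0,"y": 0,"z": 0,"wx": 0,"wy": 0,"wz": 0}]'

```text
time: 14.25
tool_pos: [0.4032, -0.3421, 0.1249]
tool_rot: [0.707, -0.706, -0.026, 0.027]
wrist_force: [-0.1, 0.3, -2.9]
gripper_width: 0.0223
```

Run:
```python
from h import *
goto([0.4669,0.0023,0.12],7.75)
snap('wrist','w10');crop('w10',0,0,512,384,'w10b')
```

```text
t 14.25 pos [ 0.4032 -0.3421  0.1249] az now 4.328924367918062 down [-0.0013  0.0014 -1.    ] F [-0.1378  0.3001 -2.9213] w 0.0222817752447039
rot [-0.001  -0.038  -0.0007] rows 0.4783928039662524 | shift before rot [0.5967 0.0354 2.2574] | after [0.7303 0.0326 2.2178] rows 8.399991167181614
w10b scale 1.5625
```

View pics/w10b.png

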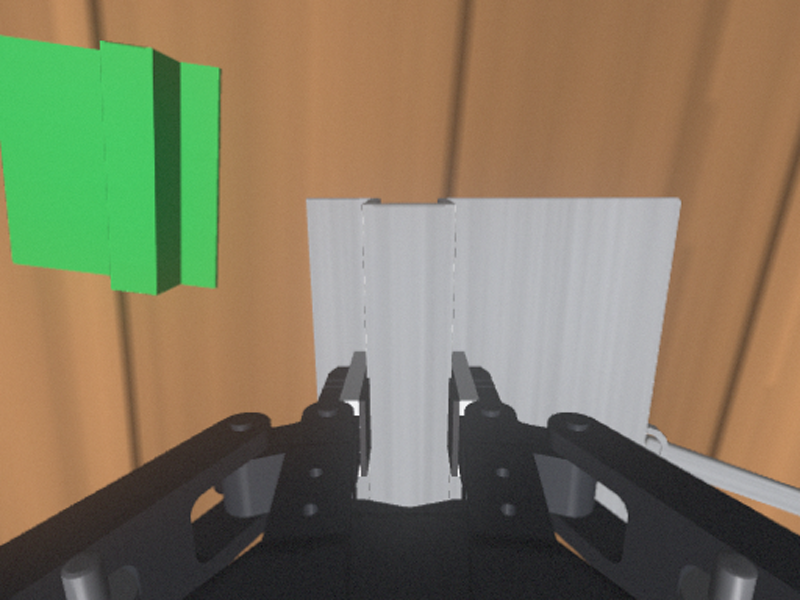

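Request:
servo_tool --steps '[{"x": 0,"y": 0,"z": 0,"wx": 0,"wy": -0.038,"wz": 0},{"x": 0.03,"y": 0,"z": 0.1,"wx": 0,"wy": 0,"wz": 0},{"x": 0.073,"y": 0,"z": 0.22,"wx": 0,"wy": 0,"wz": 0},{"x": 0.073,"y": 0,"z": 0.22,"wx": 0,"wy": 0,"wz": 0},{"x": 0.073,"y": 0,"z": 0.22,"wx": 0,"wy": 0,"wz": 0},{"x": 0.073,"y": 0,"z": 0.22,"wx": 0,"wy": 0,"wz": 0},{"x": 0.073,"y": 0,"z": 0.22,"wx": 0,"wy": 0,"wz": 0},{"x": 0.073,"y": 0,"z": 0.22,"wx": 0,"wy": 0,"wz": 0},{"x": 0.073,"y": 0,"z": 0.22,"wx": 0,"wy": 0,"wz": 0},{"x": 0.073,"y": 0,"z": 0.22,"wx": 0,"wy": 0,"wz": 0},{"x": 0.073,"y": 0,"z": 0.22,"wx": 0,"wy": 0,"wz": 0},{"x": 0.043,"y": 0,"z": 0.138,"wx": 0,"wy": 0,"wz": 0}]'

```text
time: 15.3
tool_pos: [0.4665, 0.006, 0.1237]
tool_rot: [0.706, -0.705, -0.048, 0.051]
wrist_force: [0.4, 0.6, -2.1]
gripper_width: 0.0227
```

Request:
servo_tool --steps '[{"x": 0,"y": 0,"z": 0,"wx": 0,"wy": 0,"wz": 0},{"x": 0,"y": 0,"z": 0,"wx": 0,"wy": 0,"wz": 0},{"x": 0,"y": 0,"z": 0,"wx": 0,"wy": 0,"wz": 0}]'

```text
time: 15.55
tool_pos: [0.4664, 0.0006, 0.1247]
tool_rot: [-0.705, 0.706, 0.046, -0.048]
wrist_force: [0.0, 0.5, -2.2]
gripper_width: 0.0227
```

Run:
```python
from h import *
goto([0.4669,0.0023,0.12],7.75)
snap('wrist','w11');crop('w11',0,0,512,384,'w11b')
```

```text
t 15.55 pos [0.4664 0.0006 0.1247] az now 7.680933217366286 down [-0.0028 -0.0013 -1.    ] F [ 0.0337  0.453  -2.2064] w 0.02272141037427796
rot [ 0.0006 -0.0008 -0.0019] rows 0.02619078083559896 | shift before rot [0.0048 0.0312 0.0111] | after [0.0047 0.0312 0.011 ] rows 0.1202403713429592
w11b scale 1.5625
```

View pics/w11b.png

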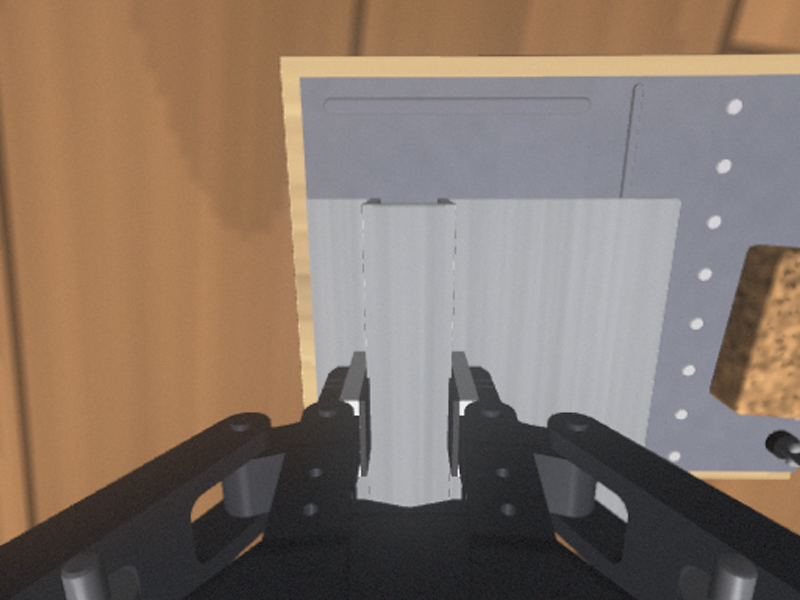

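Run:
```python
from h import *
crop('w11',185,30,485,255,'w11c')
z=load('w11'); 
# plane fit on plate front part from depth
pts=[(x,y) for x in range(300,420,6) for y in range(135,255,6)]
P=atd('w11',pts); ok=np.abs(P[:,2]-.1215)<.006; P=P[ok]; c,_,_,_=np.linalg.lstsq(np.c_[P[:,:2]-P[:,:2].mean(0),np.ones(len(P))],P[:,2],rcond=None)
print(len(P),'slope x,y',c, P[:,:2].mean(0), 'range',P.min(0),P.max(0))
```

```text
w11c scale 2.6666666666666665
392 slope x,y [-4.29311168e-03 -2.72058374e-05  1.21931135e-01] [0.51138022 0.03297765] range [ 0.47695372 -0.00134753  0.12091906] [0.54834001 0.06478613 0.12276724]
```

View pics/w11c.png

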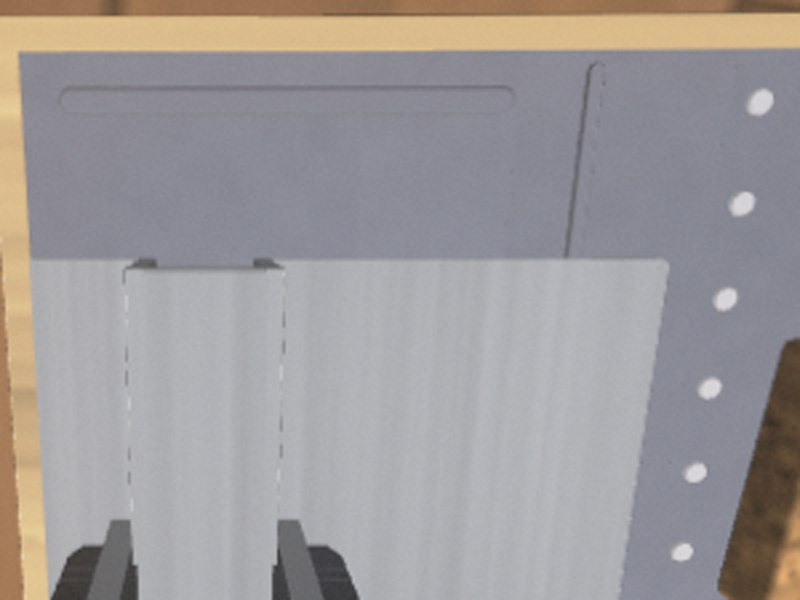

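Run:
```python
from h import *
np.set_printoptions(precision=4,suppress=True)
f=lambda p:[np.array(q)/2.666667+[185,30] for q in p]
az=lambda a,b:(np.degrees(np.arctan2(*(b-a)[1::-1])),np.hypot(*(b-a)[:2]))
P=atz('w11',f([(668,260),(622,598),(33,260),(40,480)]),0.1217); print(P,'front az',az(P[1],P[0]),'side',az(P[2],P[0]),'back',az(P[3],P[2]))
a=np.radians(az(P[2],P[0])[0]); u=np.array([np.cos(a),np.sin(a)]); v=np.array([-u[1],u[0]])
print('edge mid from FL', P[0,:2]-.06*v, 'origin', P[0,:2]-.06*v-.085*u)
r=atz('w11',f([(761,102),(742,204),(726,299),(710,388),(695,472),(682,552)]),0.031); print('riv',r,az(r[-1],r[0]))
l=atz('w11',f([(590,65),(567,258)]),0.029); print('lip',l,az(l[1],l[0]))
s=atz('w11',f([(20,52),(30,258),(790,50)]),0.021); print('sheet',s,az(s[1],s[0]),az(s[0],s[2]))
O=np.array([.571,.0165]);b=np.radians(7.75);U=np.array([np.cos(b),np.sin(b)]);V=np.array([-U[1],U[0]])
for n,q in(('P',P),('riv',r),('lip',l),('sheet',s)): print(n,np.c_[(q[:,:2]-O)@U,(q[:,:2]-O)@V])
```

```text
[[0.5413 0.0696 0.1217]
 [0.5514 0.0029 0.1217]
 [0.427  0.0544 0.1217]
 [0.4316 0.0122 0.1217]] front az (np.float64(98.58231736654122), np.float64(0.06744139902379433)) side (np.float64(7.599380036973254), np.float64(0.11535836729736278)) back (np.float64(96.22032204983346), np.float64(0.042359078440032595))
edge mid from FL [0.5492 0.0101] origin [ 0.465  -0.0011]
riv [[ 0.6063  0.1169  0.031 ]
 [ 0.6097  0.0899  0.031 ]
 [ 0.6136  0.0631  0.031 ]
 [ 0.6171  0.0363  0.031 ]
 [ 0.6205  0.0094  0.031 ]
 [ 0.6244 -0.0176  0.031 ]] (np.float64(97.66513636871366), np.float64(0.1357006344639571))
lip [[0.5578 0.1206 0.029 ]
 [0.565  0.0686 0.029 ]] (np.float64(97.86005187970378), np.float64(0.05248030411679387))
sheet [[0.3979 0.1043 0.021 ]
 [0.405  0.0468 0.021 ]
 [0.6162 0.1333 0.021 ]] (np.float64(97.05366539264296), np.float64(0.05792098122636535)) (np.float64(7.578526307049642), np.float64(0.22023121262517312))
P [[-0.0223  0.0566]
 [-0.0213 -0.0108]
 [-0.1376  0.0569]
 [-0.1387  0.0146]]
riv [[ 0.0485  0.0947]
 [ 0.0483  0.0675]
 [ 0.0485  0.0404]
 [ 0.0483  0.0134]
 [ 0.0481 -0.0137]
 [ 0.0483 -0.041 ]]
lip [[0.0009 0.1049]
 [0.001  0.0524]]
sheet [[-0.1597  0.1103]
 [-0.1604  0.0524]
 [ 0.0606  0.1097]]
```

Request:
servo_tool --steps '[{"x": 0,"y": 0.1,"z": 0.01,"wx": 0,"wy": 0,"wz": 0},{"x": 0,"y": 0.15,"z": 0.012,"wx": 0,"wy": 0,"wz": 0},{"x": 0,"y": 0.15,"z": 0,"wx": 0,"wy": 0,"wz": 0},{"x": 0,"y": 0.1,"z": 0,"wx": 0,"wy": 0,"wz": 0},{"x": 0,"y": 0.06,"z": 0,"wx": 0,"wy": 0,"wz": 0},{"x": 0,"y": 0,"z": 0,"wx": 0,"wy": 0,"wz": 0},{"x": 0,"y": 0,"z": 0,"wx": 0,"wy": 0,"wz": 0},{"x": 0,"y": 0,"z": 0,"wx": 0,"wy": 0,"wz": 0}]'

```text
time: 16.27
tool_pos: [0.4677, 0.0039, 0.0425]
tool_rot: [-0.705, 0.706, 0.048, -0.047]
wrist_force: [-0.1, 0.6, -2.0]
gripper_width: 0.0219
```

Run:
```python
from h import *
goto([0.4669,0.0023,0.029],7.75)
snap('wrist','w12');crop('w12',185,90,485,315,'w12c')
```

```text
t 16.27 pos [0.4677 0.0039 0.0425] az now 7.651774417039021 down [ 0.0016 -0.0004 -1.    ] F [-0.0708  0.6464 -2.0278] w 0.02186314368973469
rot [ 0.0004 -0.0011  0.001 ] rows 0.01901678736134682 | shift before rot [-0.0066  0.09   -0.0095] | after [-0.0065  0.09   -0.0096] rows 0.3264915721792251
w12c scale 2.6666666666666665
```

View pics/w12c.png

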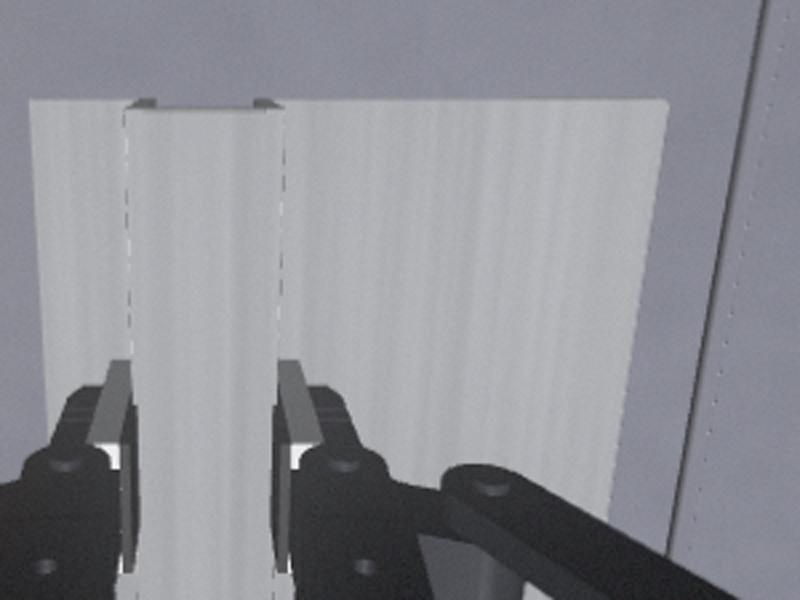

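Request:
servo_tool --steps '[{"x": 0,"y": 0.04,"z": 0,"wx": 0,"wy": 0,"wz": 0},{"x": 0,"y": 0.04,"z": 0,"wx": 0,"wy": 0,"wz": 0},{"x": 0,"y": 0,"z": 0,"wx": 0,"wy": 0,"wz": 0},{"x": 0,"y": 0,"z": 0,"wx": 0,"wy": 0,"wz": 0},{"x": 0,"y": 0,"z": 0,"wx": 0,"wy": 0,"wz": 0},{"x": 0,"y": 0,"z": 0,"wx": 0,"wy": 0,"wz": 0}]'

```text
time: 16.82
tool_pos: [0.4671, 0.0046, 0.0299]
tool_rot: [-0.705, 0.706, 0.048, -0.048]
wrist_force: [-0.7, -1.3, -1.3]
gripper_width: 0.0224
```

Run:
```python
from h import *
goto([0.4669,0.0023,0.029],7.75)
snap('wrist','w13');crop('w13',185,90,485,315,'w13c')
pts=[(x,y) for x in range(300,415,6) for y in range(135,240,6)]
P=atd('w13',pts); ok=np.abs(P[:,2]-.027)<.006; P=P[ok]; c,_,_,_=np.linalg.lstsq(np.c_[P[:,:2]-P[:,:2].mean(0),np.ones(len(P))],P[:,2],rcond=None)
print(len(P),'slope x,y',c, P[:,:2].mean(0))
```

```text
t 16.82 pos [0.4671 0.0046 0.0299] az now 7.726130527843348 down [ 0.0002 -0.0001 -1.    ] F [-0.7223 -1.3152 -1.2731] w 0.02244026315984859
rot [ 0.0001 -0.0003  0.0001] rows 0.003842634317527336 | shift before rot [-0.0035  0.0057 -0.0152] | after [-0.0035  0.0057 -0.0152] rows 0.05966745535259128
w13c scale 2.6666666666666665
358 slope x,y [-0.0019 -0.0005  0.0273] [0.511  0.0398]
```

View pics/w13c.png

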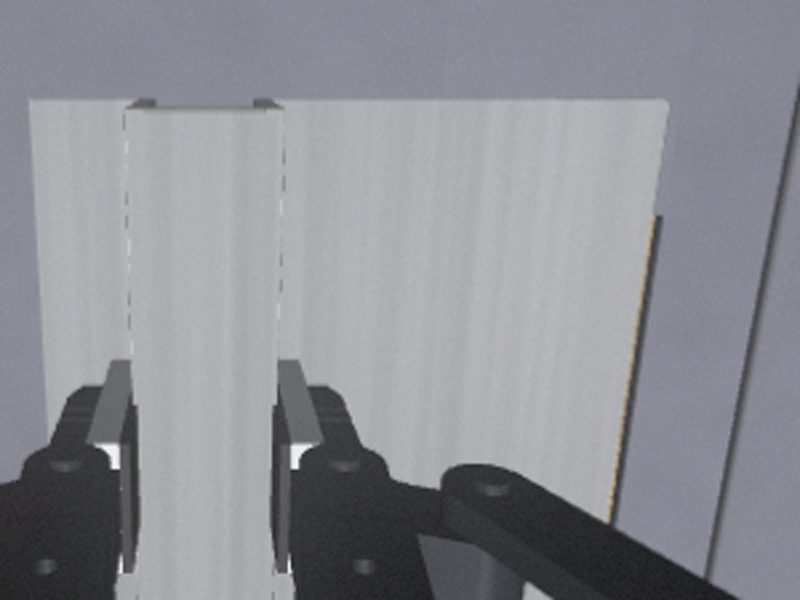

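Run:
```python
from h import *
np.set_printoptions(precision=4,suppress=True)
f=lambda p:[np.array(q)/2.666667+[185,90] for q in p]
O=np.array([.571,.0165]);b=np.radians(7.75);U=np.array([np.cos(b),np.sin(b)]);V=np.array([-U[1],U[0]])
for n,p,h in (('plateFL,front,BL',[(668,100),(611,520),(31,100)],.0268),('cut corner',[(660,216),(614,525)],.021),('lip',[(800,80),(708,578)],.029)):
    q=atz('w13',f(p),h); print(n,np.c_[(q[:,:2]-O)@U,(q[:,:2]-O)@V])
```

```text
plateFL,front,BL [[-0.0209  0.0606]
 [-0.0196 -0.026 ]
 [-0.1368  0.0608]]
cut corner [[-0.0156  0.038 ]
 [-0.0154 -0.0309]]
lip [[ 0.0005  0.0641]
 [ 0.0012 -0.0383]]
```

Request:
servo_tool --steps '[{"x": 0,"y": 0.008,"z": -0.004,"wx": 0,"wy": 0,"wz": 0},{"x": 0.03,"y": 0,"z": 0,"wx": 0,"wy": 0,"wz": 0},{"x": 0.03,"y": 0,"z": 0,"wx": 0,"wy": 0,"wz": 0},{"x": 0.03,"y": 0,"z": 0,"wx": 0,"wy": 0,"wz": 0},{"x": 0,"y": 0,"z": 0,"wx": 0,"wy": 0,"wz": 0},{"x": 0,"y": 0,"z": 0,"wx": 0,"wy": 0,"wz": 0},{"x": 0,"y": 0,"z": 0,"wx": 0,"wy": 0,"wz": 0}]'

```text
time: 17.45
tool_pos: [0.4803, 0.0059, 0.0285]
tool_rot: [-0.705, 0.705, 0.048, -0.048]
wrist_force: [-0.3, -0.5, -1.8]
gripper_width: 0.0222
```

Run:
```python
from h import *
goto([0.4669,0.0023,0.0287],7.75)
snap('wrist','w14');crop('w14',185,90,485,315,'w14c')
```

```text
t 17.45 pos [0.4803 0.0059 0.0285] az now 7.734859543019776 down [-0.0005 -0.     -1.    ] F [-0.3101 -0.4715 -1.8337] w 0.022179982684954285
rot [-0.     -0.0002 -0.0003] rows 0.004318546671409173 | shift before rot [-0.0917 -0.0012 -0.0118] | after [-0.0917 -0.0012 -0.0117] rows 0.3324403975656469
w14c scale 2.6666666666666665
```

View pics/w14c.png

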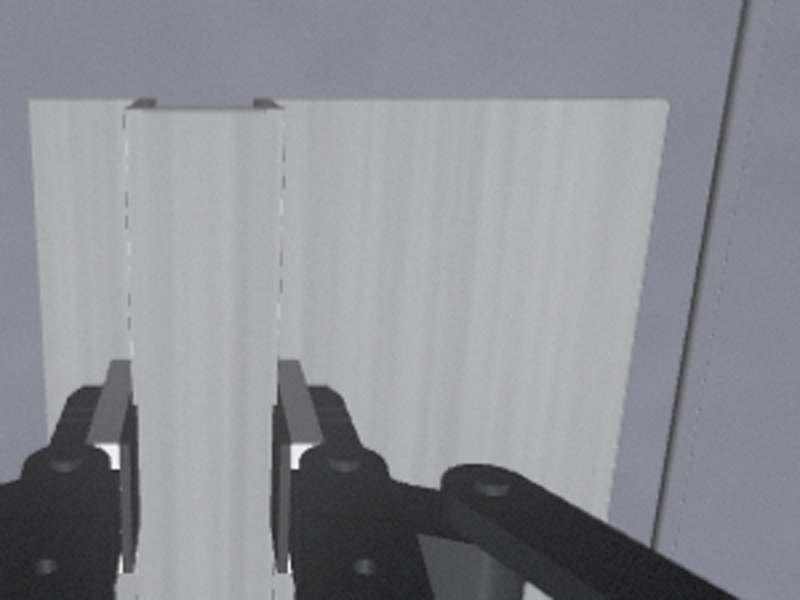

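Request:
servo_tool --steps '[{"x": 0.03,"y": 0,"z": 0,"wx": 0,"wy": 0,"wz": 0},{"x": 0.03,"y": 0,"z": 0,"wx": 0,"wy": 0,"wz": 0},{"x": 0.03,"y": 0,"z": 0,"wx": 0,"wy": 0,"wz": 0},{"x": 0,"y": 0,"z": 0,"wx": 0,"wy": 0,"wz": 0},{"x": 0,"y": 0,"z": 0,"wx": 0,"wy": 0,"wz": 0}]'

```text
time: 17.92
tool_pos: [0.4943, 0.0078, 0.0286]
tool_rot: [-0.705, 0.706, 0.048, -0.048]
wrist_force: [-0.1, -0.5, -2.1]
gripper_width: 0.0225
```

Run:
```python
from h import *
goto([0.4669,0.0023,0.0287],7.75)
snap('wrist','w15');crop('w15',185,90,485,315,'w15c')
```

```text
t 17.92 pos [0.4943 0.0078 0.0286] az now 7.749873018151489 down [ 0.0004 -0.0001 -1.    ] F [-0.0546 -0.5194 -2.086 ] w 0.022465471890896663
rot [ 0.0001 -0.      0.0002] rows 0.0033462049491789912 | shift before rot [-0.1861 -0.001  -0.0115] | after [-0.1861 -0.001  -0.0115] rows 0.670673750813641
w15c scale 2.6666666666666665
```

View pics/w15c.png

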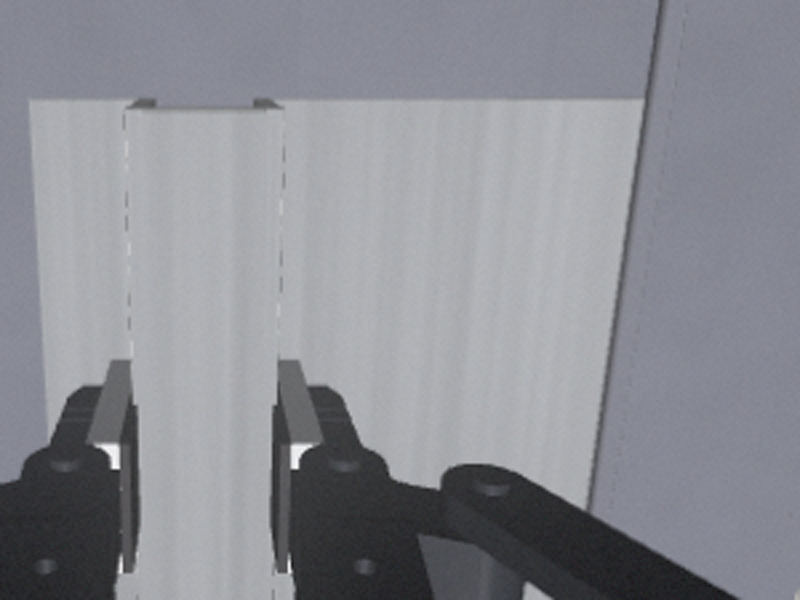

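Request:
servo_tool --steps '[{"x": 0.03,"y": 0,"z": 0,"wx": 0,"wy": 0,"wz": 0},{"x": 0.03,"y": 0,"z": 0,"wx": 0,"wy": 0,"wz": 0},{"x": 0.03,"y": 0,"z": 0,"wx": 0,"wy": 0,"wz": 0},{"x": 0,"y": 0,"z": 0,"wx": 0,"wy": 0,"wz": 0},{"x": 0,"y": 0,"z": 0,"wx": 0,"wy": 0,"wz": 0},{"x": 0,"y": 0,"z": 0,"wx": 0,"wy": 0,"wz": 0}]'

```text
time: 18.47
tool_pos: [0.507, 0.0095, 0.0285]
tool_rot: [0.706, -0.705, -0.047, 0.048]
wrist_force: [-0.2, 0.6, -1.6]
gripper_width: 0.022
```

Request:
servo_tool --steps '[{"x": 0.025,"y": 0,"z": 0,"wx": 0,"wy": 0,"wz": 0},{"x": 0.025,"y": 0,"z": 0,"wx": 0,"wy": 0,"wz": 0},{"x": 0,"y": 0,"z": 0,"wx": 0,"wy": 0,"wz": 0},{"x": 0,"y": 0,"z": 0,"wx": 0,"wy": 0,"wz": 0},{"x": 0,"y": 0,"z": 0,"wx": 0,"wy": 0,"wz": 0}]'

```text
time: 18.88
tool_pos: [0.5145, 0.0105, 0.0285]
tool_rot: [-0.705, 0.706, 0.048, -0.048]
wrist_force: [0.0, 0.5, -3.1]
gripper_width: 0.0224
```

Run:
```python
from h import *
goto([0.4669,0.0023,0.0287],7.75)
snap('wrist','w16');crop('w16',185,90,485,315,'w16c')
```

```text
t 18.88 pos [0.5145 0.0105 0.0285] az now 7.728239173853298 down [-0.0003 -0.     -1.    ] F [ 0.037   0.5164 -3.0536] w 0.022417090397294705
rot [-0.     -0.0002 -0.0002] rows 0.003976233340274244 | shift before rot [-0.322  -0.0009 -0.0115] | after [-0.322  -0.001  -0.0114] rows 1.1591010614274084
w16c scale 2.6666666666666665
```

View pics/w16c.png

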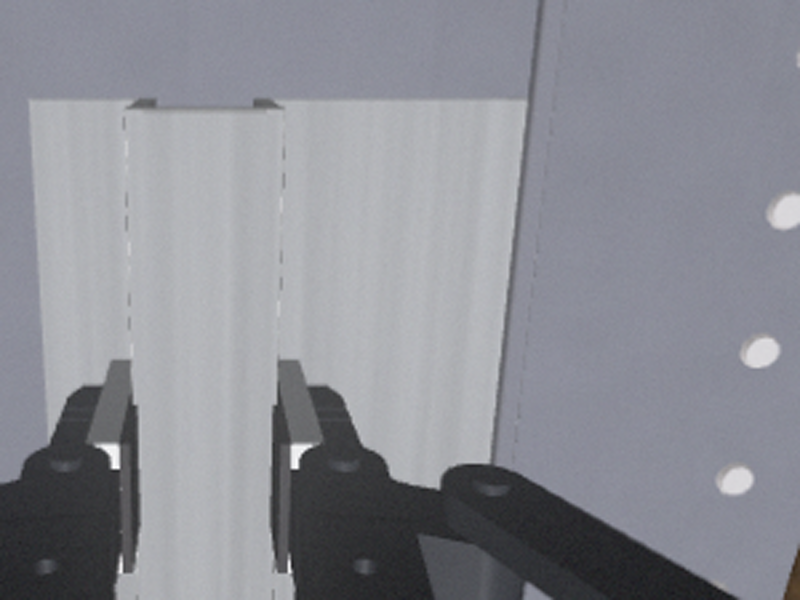

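Request:
servo_tool --steps '[{"x": 0,"y": 0.006,"z": 0,"wx": 0,"wy": 0,"wz": 0},{"x": 0,"y": 0,"z": 0,"wx": 0,"wy": 0,"wz": 0},{"x": 0,"y": 0,"z": 0,"wx": 0,"wy": 0,"wz": 0}]'

```text
time: 19.18
tool_pos: [0.5145, 0.0105, 0.0276]
tool_rot: [0.706, -0.705, -0.048, 0.048]
wrist_force: [-0.4, 0.1, -1.5]
gripper_width: 0.0219
```

Request:
servo_tool --steps '[{"x": 0,"y": 0.004,"z": 0,"wx": 0,"wy": 0,"wz": 0},{"x": 0,"y": 0,"z": 0,"wx": 0,"wy": 0,"wz": 0},{"x": 0,"y": 0,"z": 0,"wx": 0,"wy": 0,"wz": 0}]'

```text
time: 19.43
tool_pos: [0.5147, 0.0105, 0.0272]
tool_rot: [-0.706, 0.706, 0.048, -0.048]
wrist_force: [-0.5, 0.5, -0.6]
gripper_width: 0.022
```

Request:
servo_tool --steps '[{"x": 0,"y": 0.005,"z": 0,"wx": 0,"wy": 0,"wz": 0},{"x": 0,"y": 0,"z": 0,"wx": 0,"wy": 0,"wz": 0},{"x": 0,"y": 0,"z": 0,"wx": 0,"wy": 0,"wz": 0},{"x": 0,"y": 0,"z": 0,"wx": 0,"wy": 0,"wz": 0}]'

```text
time: 19.77
tool_pos: [0.5146, 0.0105, 0.0271]
tool_rot: [0.706, -0.705, -0.048, 0.047]
wrist_force: [-2.5, 0.8, 4.7]
gripper_width: 0.0226
```

Run:
```python
from h import *
s=robot.observe(); print(s['torque'],s['wrist_force'])
goto([0.5145,0.0105,0.0272],7.75)
```

```text
[0.0403358  0.41187883 0.07782641] [-2.46595277  0.79798449  4.6837349 ]
t 19.77 pos [0.5146 0.0105 0.0271] az now 7.719378760706966 down [ 0.0003  0.0006 -1.    ] F [-2.466   0.798   4.6837] w 0.02260392831594054
rot [-0.0003 -0.0003  0.0002] rows 0.006604334446913496 | shift before rot [-0.0009 -0.0004  0.0004] | after [-0.0009 -0.0004  0.0004] rows 0.0038309986026767726
```

Request:
servo_tool --steps '[{"x": 0,"y": 0.004,"z": 0,"wx": 0,"wy": 0,"wz": 0},{"x": 0,"y": 0,"z": 0,"wx": 0,"wy": 0,"wz": 0},{"x": 0,"y": 0,"z": 0,"wx": 0,"wy": 0,"wz": 0},{"x": 0,"y": 0,"z": 0,"wx": 0,"wy": 0,"wz": 0},{"x": 0,"y": 0,"z": 0,"wx": 0,"wy": 0,"wz": 0},{"x": 0,"y": 0,"z": 0,"wx": 0,"wy": 0,"wz": 0}]'

```text
time: 20.27
tool_pos: [0.5147, 0.0105, 0.0271]
tool_rot: [0.706, -0.705, -0.048, 0.047]
wrist_force: [-3.9, 0.7, 10.4]
gripper_width: 0.0224
```

Run:
```python
from h import *
s=robot.observe(); print(s['torque'],s['wrist_force'])
goto([0.5145,0.0105,0.0272],7.75)
snap('wrist','w17');crop('w17',185,90,485,315,'w17c');snap('scene','s17');crop('s17',180,130,310,228,'s17b');snap('side','d17');crop('d17',200,160,340,265,'d17b')
s=robot.observe(); print(s['torque'],s['wrist_force'])
```

```text
[ 0.04099827  0.6664615  -0.00617282] [-3.88449868  0.71679578 10.37695829]
t 20.27 pos [0.5147 0.0105 0.0271] az now 7.7181433026356885 down [ 0.0005  0.001  -1.    ] F [-3.8845  0.7168 10.377 ] w 0.022442704138910172
rot [-0.0006 -0.0004  0.0004] rows 0.010296220744990443 | shift before rot [-0.0011 -0.0005  0.0004] | after [-0.0011 -0.0005  0.0004] rows 0.004484258105133183
w17c scale 2.6666666666666665
s17b scale 6.122448979591836
d17b scale 5.714285714285714
[0.0724 0.6817 0.0173] [-3.1304  0.0905 10.6463]
```

View pics/w17c.png

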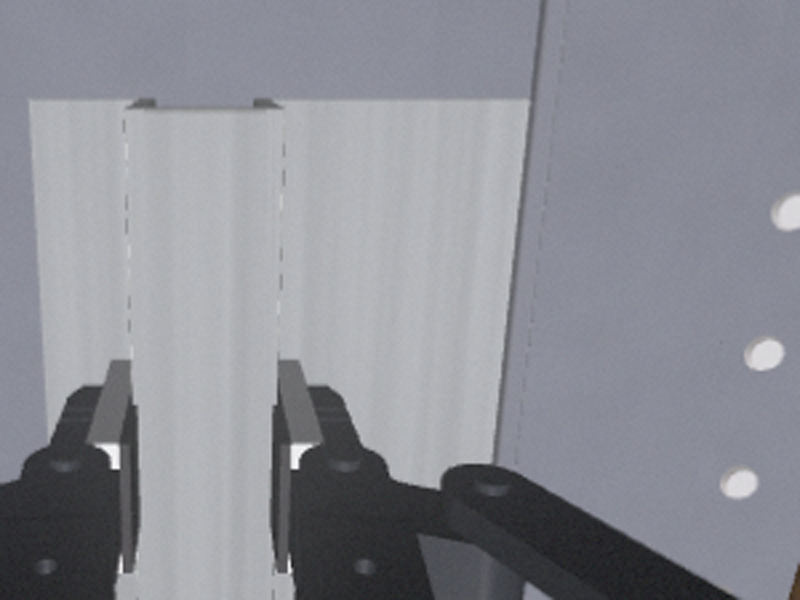

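View pics/s17b.png

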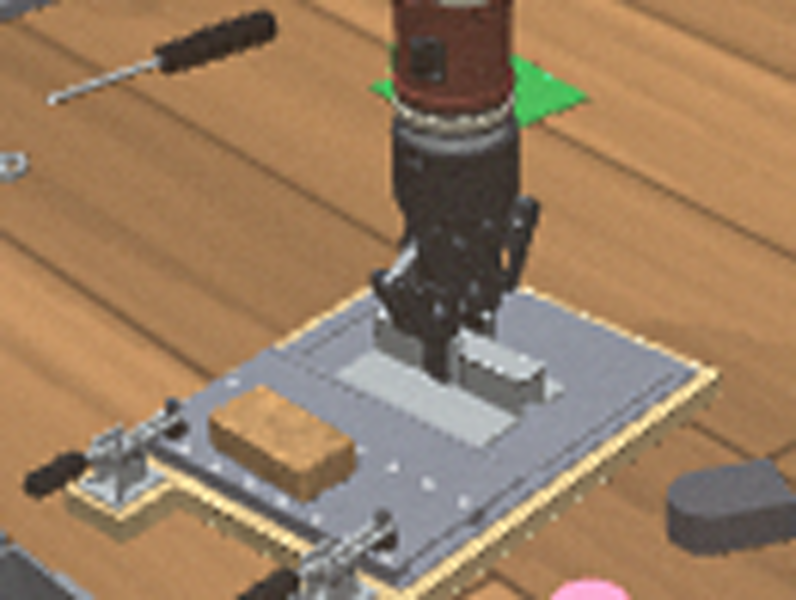

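View pics/d17b.png

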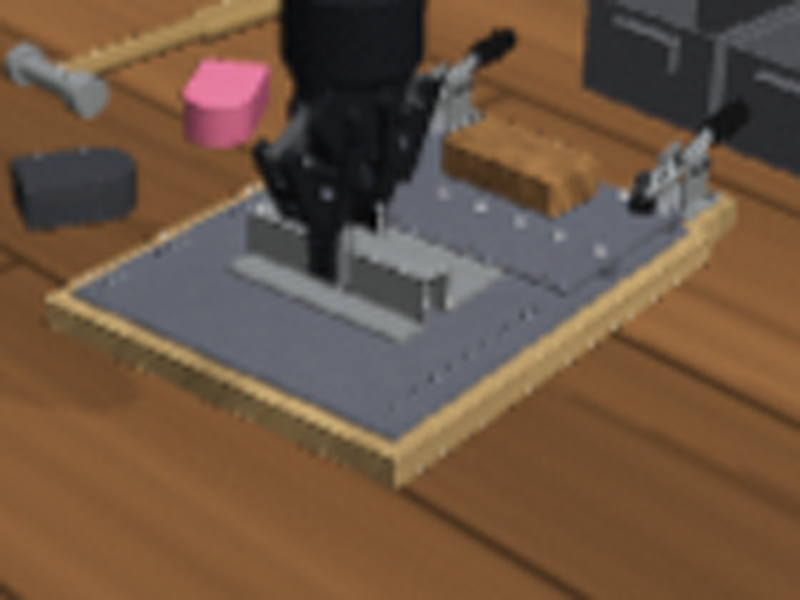

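Request:
servo_tool --steps '[{"x": -0.002,"y": 0,"z": 0,"wx": 0,"wy": 0,"wz": 0},{"x": 0,"y": 0,"z": 0,"wx": 0,"wy": 0,"wz": 0},{"x": 0,"y": 0,"z": 0,"wx": 0,"wy": 0,"wz": 0},{"x": 0,"y": 0,"z": 0,"wx": 0,"wy": 0,"wz": 0},{"x": 0,"y": 0,"z": 0,"wx": 0,"wy": 0,"wz": 0},{"x": 0,"y": 0,"z": 0,"wx": 0,"wy": 0,"wz": 0}]'

```text
time: 20.92
tool_pos: [0.5147, 0.0105, 0.0271]
tool_rot: [0.706, -0.705, -0.048, 0.047]
wrist_force: [-2.4, 0.4, 9.5]
gripper_width: 0.0221
```

Run:
```python
from h import *
np.set_printoptions(precision=4,suppress=True)
snap('wrist','w18')
for _ in range(3): s=snap('wrist','w18'); print(round(s['time'],2),s['torque'],s['wrist_force'],s['tool_pos'],s['gripper_width'])
f=lambda p:[np.array(q)/2.666667+[185,90] for q in p]
O=np.array([.571,.0165]);b=np.radians(7.75);U=np.array([np.cos(b),np.sin(b)]);V=np.array([-U[1],U[0]])
for n,p,h in (('plate BL, side at lip',[(31,100),(528,100)],.024),('lip',[(543,0),(528,100),(496,470)],.029),('rivets',[(791,212),(764,354),(739,483)],.031)):
    q=atz('w17',f(p),h); print(n,np.c_[(q[:,:2]-O)@U,(q[:,:2]-O)@V])
def plane(xs,ys,h):
    P=atd('w18',[(x,y) for x in xs for y in ys]); P=P[np.abs(P[:,2]-h)<.005]; c=np.linalg.lstsq(np.c_[P[:,:2]-P[:,:2].mean(0),np.ones(len(P))],P[:,2],rcond=None)[0]; print(len(P),c)
plane(range(300,372,4),range(132,240,4),.024); plane(range(200,350,5),range(95,122,4),.021); plane(range(400,440,4),range(130,200,4),.031); plane(range(200,228,4),range(135,230,4),.024)
```

```text
20.97 [ 0.1166  0.5557 -0.0366] [-1.9843  1.1672  9.4969] [0.5147 0.0104 0.0271] 0.02257718585718212
21.02 [ 0.0494  0.5928 -0.0018] [-2.1161  0.5789  9.0855] [0.5147 0.0105 0.0271] 0.02238447049178822
21.07 [ 0.0932  0.5804 -0.0402] [-1.3727  0.2101  9.7448] [0.5147 0.0104 0.0271] 0.021833386418596223
plate BL, side at lip [[-0.0889  0.0602]
 [ 0.0018  0.0601]]
lip [[ 0.0005  0.077 ]
 [-0.0002  0.0603]
 [ 0.0011 -0.0122]]
rivets [[ 0.048   0.0405]
 [ 0.0482  0.0134]
 [ 0.0482 -0.0138]]
483 [-0.0018  0.0011  0.0246]
210 [ 0.0009 -0.0014  0.0217]
180 [-0.0083 -0.0035  0.0315]
168 [0.0401 0.0123 0.0246]
```

Run:
```python
from bench import robot
print(robot.hand_in())
```

```text
the job is handed in; nothing more can be done
None
```

I handed the job in at about 21 s, well inside the 58 s limit, still holding the plate and pressing it down on the panel.

- **Dolly:** I lifted the dark-steel dolly off the panel and set it flat on the bench left of the board, near (0.48, 0.21) m. It touched no other object there.
- **Plate position:** The plain front edge is about 27–28 mm under the lip, and the plate covers the cut-out. It sits about 0.2 mm off centre, and its long edge is within about 0.1° of square.
- **Lip:** It did not look lifted. The upper sheet read 31.5 mm, which is the same roughly 0.6 mm bias as the other depth readings. There was no contact force while the plate slid in.
- **Pressing:** The wrist reads about 9.5 N down, so roughly 12 N on the sheet with the plate's weight added. The plate's top measured 2.9 mm above the sheet with a slope of about 0.1°, so it lies flat.

**Disagreements:**
- Readings along the plate's front edge, partly hidden by the gripper, suggested up to 1° of yaw. The side edges and the grasp measurement did not show this, so I took it as a reading error.
- The depth fit over the small strip behind the rib gave a 0.04 slope. I took it as spoiled by the rib and gripper and did not use it.
- The visible rivets measured at panel x of about 48 mm, not the 40 mm given. I kept about 12 mm clear of the cross flange.
- A small sideways force of 1–2 N from friction remained at the end.

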